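# Rehang the lift-off door of the light-curing box

### The job

The amber-windowed door of the small white light-curing box has been washed and is leaning in the drying rack. Lift it out, lower both of its hinge knuckles fully down onto the box's two upright hinge pins with the door standing open, then swing the door fully shut. Leave the bowl, the jar and the plaster cast where they are.

Things in the scene. Friction and masses are not known exactly. Their poses are not given: they have to be found in the camera images.
- door_centre (a point): Centre of the loose lift-off door: flat panel 160 mm wide, 120 mm high, 10 mm thick, about 0.3 kg, smooth aluminium frame round an amber window. Door axes: y along the width towards the hinge-knuckle edge, z up the door, x through its thickness; -x is the outer side. It starts leaning in the rack 29 deg (0.50 rad) from upright, top edge farther from the robot, outer face up and towards the robot.
- door: The same door; origin at the middle of its lower edge (60 mm below door_centre along its z). In the rack the upper 48 mm of both faces is free all along, so it can be pinched across its thickness at the top edge. A black knob 20 mm across stands 20 mm off the outer (-x) face, 62 mm from the centre along -y, 15 mm below it.
- door_edge (a point): Middle of the door's free edge (80 mm from the centre along -y), axes as the door. Hung, the door has a little play on the pins and this edge sags 3 to 5 mm.
- knuckle_low (a point): Centre of the open lower end of the door's lower hinge knuckle: an upright tube 20 mm long, 18 mm outside, 10 mm bore, open at both ends, its axis parallel to the door's z, 90 mm from the door's centre along +y. This point is 8 mm above the door's lower edge; axes as the door.
- knuckle_high (a point): The same for the upper knuckle, 92 mm above the door's lower edge (84 mm above the lower one).
- curing_box: Fixed white light-curing box 160 mm wide (its y), 170 mm deep (x), 182 mm high, open front; origin at the centre of its underside. The front faces its own -x, roughly to the robot's right. Hinge at the +y front edge, nearer the robot. A 60 mm wide lip on the roof's hinge half juts 9 mm out, 8 mm above the hung shut door: the door goes on only while open.
- hinge_low (a point): On the hinge axis (upright), at the shoulder of the lower hinge pin, where the lower end of the lower knuckle rests when fully down. The pin is 8 mm thick and rises 24 mm above this point, its top 8 mm tapering to 3 mm; shoulder 15 mm across. Axes as the box.
- hinge_high (a point): The same for the upper pin, 84 mm higher on the same axis; same pin length, so both pins enter at once. Between the upper pin's bracket (10 mm thick, under its shoulder) and the lower pin's tip 50 mm are free, so the lower knuckle comes in sideways from the front, 24 to 54 mm above its seat, and then both go down. The brackets reach back to the box, not to the front.
- shut_mark (a point): Point of the box where door_edge lies when the door hangs fully shut (100 mm up, 8 mm off the front). Shut, door axes = box axes, door centre 90 mm from the hinge axis. It opens clockwise seen from above: at 90 deg open its yaw is the box's minus 90 deg and its outer face looks to the robot. No spring or latch; it turns freely with slight friction and stays where left.
- rack: Fixed drying rack: grey base 150 by 120 mm, 8 mm thick; an aluminium ledge (10 mm lip on the robot's side) under the door's lower edge, two sloping rails 64 mm apart under the lower 72 mm of the door. Origin at the centre of its underside; x away from the robot, y along the door. The door comes out along its own z.
- bowl_centre (a point): Centre of a loose green mixing bowl, 90 mm across, 50 mm high; leave alone.
- jar_centre (a point): Centre of a loose amber jar, 56 mm across, 85 mm high; leave alone.
- cast_centre (a point): Centre of a loose plaster dental cast, 55 by 65 mm, 33 mm high; leave alone.
Things that resemble listed ones, but are neither listed nor needed, are in the scene too. Of the things like the door, leave any that is blue, brown or turquoise; of the rest the smaller one is meant.

How it is judged:
By the outcome, as a careful person would: the job done as asked, in the order asked, and still so for the second after the job is handed in, with the robot touching nothing.
It also fails if it takes over 56 s, if anything falls off the work surface, if the arm or the gripper's body presses on something with over 40 N, if the wrist force passes 120 N, or if a joint passes its speed limit or range.

### The arm

A 7-joint arm with a two-finger parallel gripper is mounted at the origin on the work surface. World frame = base frame: x ahead of the robot, y to its left, z up, the work surface at z = 0. Lengths are in m, angles in rad, forces in N, time in s.
With the tool pointing down it reaches from about 0.425 to 0.875 m from the base axis. Payload 4.7 kg.
Tool frame: the origin (TCP) lies midway between the tips of the shut fingers; the grasp point (between the pads) lies 19 mm behind it; z points along the fingers, y is the direction in which the jaws open and shut (so a half turn about z gives the same grasp; the last joint's range is limited). The gripper opens to 87 mm and grips with 3 to 60 N. Pads are 19 mm wide; open, the fingers measure 117 mm over their backs; the gripper's body (75 mm by 190 mm) begins 51 mm behind the grasp point.
Start: joints at [-1.32, 0.321, -0.07, 1.45, 0.023, 1.371, -0.057], TCP at [0.153, 0.632, 0.223] pointing down, gripper open.
Joint ranges: [-2.86, 2.86], [-0.3, 2.09], [-1.38, 1.24], [0.06, 2.45], [-1.56, 4.7], [0.09, 2.05], [-2.69, 2.69]. Speed limits (rad/s): [2.57, 2.57, 3.14, 3.14, 3.14, 3.14, 3.14].

### API

Orientations are given as a rotation vector (axis times angle).
In Python, from bench import * gives the robot as it stands.
- The arm moves only by the tool move_arm, never from a script. Its arguments are lists of equal length, an entry for each row: "jaw": the closure in counts, from 0 (fully open) to 255 (shut); "slide": the shift along the tool's x, y, z in cm, a list of three; "dr": the turn, a rotation vector about the tool's x, y, z in degrees, a list of three. A call has 1 to 5 rows; each row shifts and turns the commanded pose from where the row before left it, along the tool's axes as they then stand; what a row does not reach is not made up. A row lasts 1/10 s, in which the tool goes at most 50 mm and 8.59 degrees, less where a joint would pass 70% of its speed; a pose out of reach is approached as far as the arm can. A call with a gripper value outside its range is refused whole. The fingers move at their own pace and stop on an object; "force" is the grip in N (left out, the last holds). Time passes only in rows, so rows that do not move let the fingers close. It gives the time, the measured TCP pose, the force and the opening at its end, in the units of the state.
- get_state(): the state, without advancing time (a new reading comes with each control period).
- get_image(name): name is "scene" or "top" or "wrist"; returns (picture, depth): 384x512x3 uint8, red, green, blue; 384x512 float32, m along the optical axis (not along the pixel's ray), 0 where there is no reading.
- camera_params(name): a dict with "K" (3x3 intrinsics, pixels), "k1" (the pictures are not rectified: a ray, as slopes to the right and down, at radius r is drawn at 1 + k1 r^2 times it, then the intrinsics apply), "extrinsics" (4x4, takes a point from camera to world coordinates); the wrist camera has in their place "tool_from_camera" (4x4, takes a point from camera to tool coordinates, whose origin is the TCP and whose axes are the flange's). Camera axes: x right, y up, looking along -z (the intrinsics and any distortion apply to the point x, -y, -z); pixel columns grow to the right and rows downward; lengths in m; the calibration is good to about 2 mm. A picture is of the moment at which its call begins: read the wrist's pose just before it. camera_params takes no time and is no camera call.
- close_job(): hands the job in, once; it reports no verdict.
Trained networks look in the newest picture that a camera, given by its name, has taken for a name from the list of things; names that differ only in an ending like _2 or _b are one class to them, and where a whole thing is asked for, a point or a joint stands for the part that bears it (a point fixed in the world has none). Each returns a list of dicts, best first, with "score" (0 to 1); they miss things now and then, are a little off and sometimes report something else, mostly with a low value. They report only what shows in the picture. A call takes as long as a camera call. They do not tell look-alikes from the thing itself.
- regions_of(camera, query): "mask" (384x512 bool, what is visible of it) and "xy" ([column, row] in pixels, amid what is visible of it).
The state is a dict: "time": time; "joint_positions": joint angles; "qd": joint speeds; "joint_torque": joint torques, N m; "position": TCP position; "tool_rot": TCP orientation; "ft_force": force on the tool from outside, world axes, zero at the start; "torque": the same for the moment, N m; "grip_width": opening from 0.0 (shut) to 1.0 (fully open).
Only numpy, scipy, OpenCV 4.12 (cv2) and the standard library are available. Lean on these libraries where they do the work, as an engineer would, in place of code of your own. Each camera call takes 0.05 s, during which the arm holds its last target.

## Working session

There is one attempt and no reset: what is moved stays moved. The work goes in short steps, Python scripts to look and compute and a tool call to move; the robot and the scene stay as the last step left them, time stands still between calls to the robot, and variables do not carry over. Pictures are saved under pics/ and viewed, and the job is handed in when it is done.

Besides the shell and the picture viewer there is one more tool, called after "Call:" as name(argument=value, ...) on one line, values as JSON. move_arm: Moves the arm, as the interface text tells. Its arguments: {"type":"object","properties":{"jaw":{"type":"array","items":{"type":"number"}},"slide":{"type":"array","items":{"type":"array","items":{"type":"number"}}},"dr":{"type":"array","items":{"type":"array","items":{"type":"number"}}},"force":{"type":"number"}},"required":["jaw","slide","dr"]}

```bash
mkdir -p pics; ls; cat > h.py <<'E'
from bench import *
import numpy as np, cv2
from scipy.spatial.transform import Rotation as R
def save(n,im): cv2.imwrite(f'pics/{n}.png',cv2.cvtColor(im,cv2.COLOR_RGB2BGR))
def T_of(cam,st=None):
    p=camera_params(cam)
    if 'extrinsics' in p: return np.array(p['extrinsics'])
    st=st or get_state(); T=np.eye(4);T[:3,:3]=R.from_rotvec(st['tool_rot']).as_matrix();T[:3,3]=st['position']
    return T@np.array(p['tool_from_camera'])
def deproj(cam,uv,d,T):
    p=camera_params(cam);K=np.array(p['K']);k1=p['k1']
    uv=np.atleast_2d(np.asarray(uv,float));d=np.atleast_1d(d)
    n=cv2.undistortPoints(uv[:,None,:],K,np.array([k1,0,0,0.]),None,None)[:,0]
    c=np.c_[n[:,0]*d,-n[:,1]*d,-d]
    return c@T[:3,:3].T+T[:3,3]
def proj(cam,P,T):
    p=camera_params(cam);K=np.array(p['K']);k1=p['k1']
    P=np.atleast_2d(P);c=(P-T[:3,3])@T[:3,:3]
    q=np.c_[c[:,0],-c[:,1],-c[:,2]]
    return cv2.projectPoints(q[:,None,:],np.zeros(3),np.zeros(3),K,np.array([k1,0,0,0.]))[0][:,0]
def cloud(cam,dep,T):
    v,u=np.mgrid[0:384,0:512]
    return deproj(cam,np.c_[u.ravel(),v.ravel()],dep.ravel(),T).reshape(384,512,3)
E
python3 - <<'E'
from h import *
print(get_state())
for c in ['scene','top','wrist']:
    T=T_of(c);im,d=get_image(c);save(c+'0',im);np.savez(c+'0.npz',im=im,d=d,T=T)
    print(c,camera_params(c))
E
```

```text
pics
{'time': 0.0, 'joint_positions': array([-1.31989274,  0.32181858, -0.07011582,  1.45167019,  0.02262765,
        1.37080832, -0.05691441]), 'qd': array([-0.00045509,  0.00092587, -0.00060001, -0.00055718, -0.00216851,
       -0.00117378, -0.00166617]), 'joint_torque': array([ 2.49964833e-04, -4.91278660e+01, -4.03638314e-01, -3.12526023e+01,
       -6.38427841e-02,  4.36007779e-02,  1.70398771e-04]), 'position': array([0.15239697, 0.63130975, 0.22146706]), 'tool_rot': array([-3.71008827e-01, -3.11949565e+00,  3.00567332e-03]), 'ft_force': array([-0.02932445,  0.11564656,  0.62702332]), 'torque': array([-0.03468574,  0.05202005, -0.00070757]), 'grip_width': 0.9994968731896532}
scene {'K': array([[443.83755107,   0.        , 252.5400603 ],
       [  0.        , 443.83755107, 181.50150264],
       [  0.        ,   0.        ,   1.        ]]), 'k1': -0.046709764723748756, 'extrinsics': array([[-0.11840474, -0.7537175 ,  0.64644431,  1.37128625],
       [ 0.9929206 , -0.09605701,  0.06986938,  0.00198349],
       [ 0.00943373,  0.65014074,  0.75975524,  1.11989506],
       [ 0.      
[... 356 characters left out ...]
797, -0.08623094],
       [-0.00477887,  0.22542265,  0.97424935,  1.52909393],
       [ 0.        ,  0.        ,  0.        ,  1.        ]])}
wrist {'K': array([[285.38611663,   0.        , 259.85621446],
       [  0.        , 285.38611663, 193.19862814],
       [  0.        ,   0.        ,   1.        ]]), 'k1': -0.009056792158853228, 'tool_from_camera': array([[-3.58881136e-04,  9.70457400e-01,  2.41272265e-01,
         6.62414981e-02],
       [ 9.99999211e-01,  5.78128466e-05,  1.25491402e-03,
        -5.01969397e-04],
       [ 1.20389196e-03,  2.41272525e-01, -9.70456655e-01,
        -1.61216046e-01],
       [ 0.00000000e+00,  0.00000000e+00,  0.00000000e+00,
         1.00000000e+00]])}
```

View pics/scene0.png

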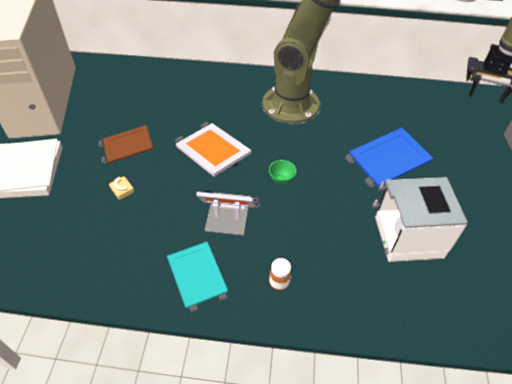

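View pics/top0.png

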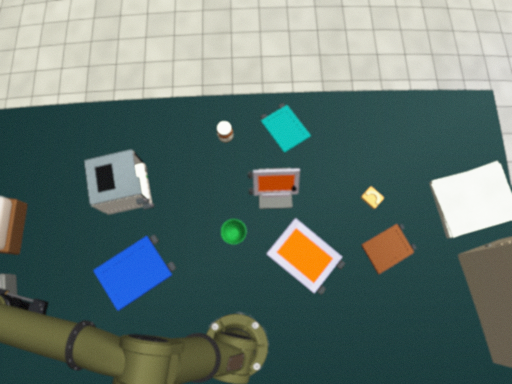

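View pics/wrist0.png

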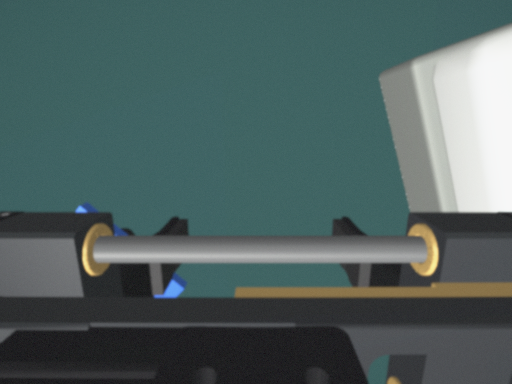

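```bash
python3 - <<'E'
from h import *
out=[]
for c,(x0,x1,y0,y1) in [('scene',(180,300,170,260)),('scene',(350,470,165,275)),('top',(230,310,150,220)),('top',(70,170,135,225))]:
    im=np.load(c+'0.npz')['im'][y0:y1,x0:x1]; out.append(cv2.resize(im,(400,300),interpolation=cv2.INTER_CUBIC))
save('crops',np.vstack([np.hstack(out[:2]),np.hstack(out[2:])]))
for c in ['scene','top']:
    z=np.load(c+'0.npz');get_image(c)
    for q in ['door','curing_box','rack','bowl_centre','jar_centre','cast_centre','knuckle_low','knuckle_high','hinge_low','hinge_high','door_edge']:
        X=cloud(c,z['d'],z['T'])
        for r in regions_of(c,q):
            u,v=[int(round(t)) for t in r['xy']]
            m=r['mask']&(z['d']>0)
            print(c,q,round(r['score'],2),(u,v),r['mask'].sum(),X[m].min(0).round(3),X[m].max(0).round(3))
E
```

```text
scene door 0.88 (125, 144) 1218 [ 0.226 -0.66  -0.004] [ 0.406 -0.463  0.038]
scene door 0.8 (210, 148) 2200 [ 0.152 -0.395 -0.004] [ 0.439 -0.122  0.048]
scene door 0.75 (223, 200) 592 [ 0.476 -0.267 -0.005] [ 0.599 -0.068  0.133]
scene door 0.73 (198, 274) 2536 [ 0.689 -0.304 -0.004] [ 0.896 -0.122  0.037]
scene door 0.62 (389, 159) 2832 [ 0.092  0.204 -0.006] [0.517 0.494 0.184]
scene curing_box 0.73 (420, 218) 6184 [ 0.329  0.279 -0.006] [0.678 0.587 0.19 ]
scene rack 0.86 (226, 220) 1130 [ 0.533 -0.223 -0.003] [ 0.636 -0.103  0.085]
scene rack 0.61 (224, 199) 494 [ 0.483 -0.262 -0.005] [ 0.599 -0.066  0.132]
scene bowl_centre 0.97 (283, 167) 473 [ 0.305 -0.05  -0.002] [0.443 0.032 0.055]
scene bowl_centre 0.47 (120, 186) 296 [ 0.471 -0.554 -0.001] [ 0.55  -0.481  0.039]
scene bowl_centre 0.39 (416, 218) 6192 [ 0.372  0.279 -0.006] [0.678 0.587 0.19 ]
scene jar_centre 0.74 (280, 275) 528 [ 0.752 -0.012 -0.001] [0.805 0.043 0.09 ]
scene cast_centre 0.76 (118, 186) 322 [ 0.461 -0.573 -0.006] [ 0.55  -0.481  0.039]
scene cast_centre 0.42 (282, 168) 505 [ 0.353 -0.05  -0.002] [0.443 
[... 3350 characters left out ...]
 (121, 179) 3444 [ 0.481  0.277 -0.008] [0.728 0.575 0.195]
top hinge_low 0.22 (375, 198) 253 [ 0.462 -0.553  0.003] [ 0.538 -0.484  0.045]
top hinge_low 0.19 (271, 181) 1187 [ 0.524 -0.25  -0.009] [ 0.628 -0.061  0.136]
top hinge_high 0.74 (119, 182) 3340 [ 0.481  0.277 -0.002] [0.73  0.52  0.195]
top door_edge 0.92 (305, 256) 2853 [ 0.167 -0.394 -0.004] [ 0.426 -0.125  0.051]
top door_edge 0.87 (136, 272) 3197 [ 0.138  0.209 -0.008] [0.394 0.51  0.054]
top door_edge 0.86 (274, 177) 1146 [ 0.524 -0.244 -0.005] [ 0.625 -0.065  0.136]
top door_edge 0.84 (384, 249) 1468 [ 0.229 -0.663 -0.004] [ 0.402 -0.461  0.043]
top door_edge 0.6 (287, 128) 1260 [ 0.687 -0.303 -0.001] [ 0.885 -0.122  0.041]
```

View pics/crops.png

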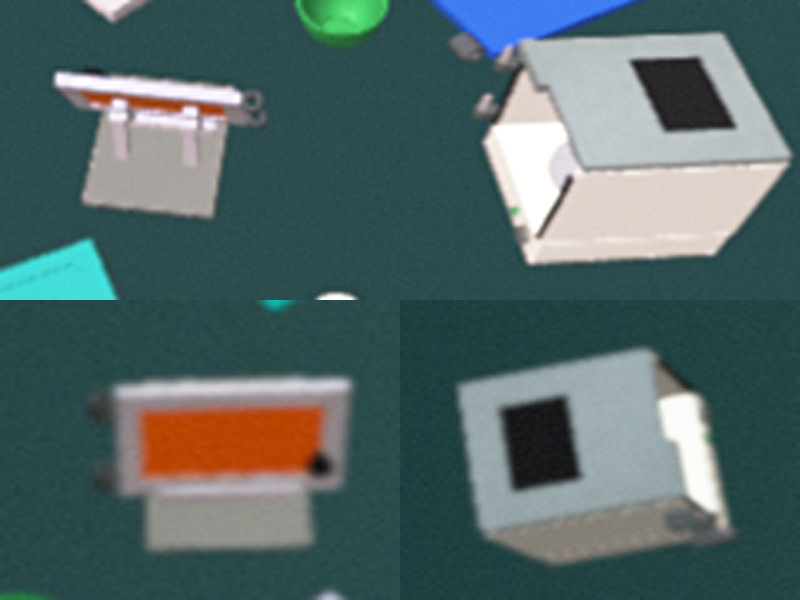

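```bash
python3 - <<'E'
from h import *
print(get_state()['time'])
for c in ['scene','top']:
    z=np.load(c+'0.npz');X=cloud(c,z['d'],z['T'])
    ok=(z['d']>0)
    t=ok&(X[...,0]>.4)&(X[...,0]<.8)&(X[...,1]>.22)&(X[...,1]<.65)&(abs(X[...,2]-.182)<.012)
    P=X[t];print(c,'roof',t.sum(),np.median(P[:,2]), np.cov(P[:,:2].T))
    r=cv2.minAreaRect((P[:,:2]*1000).astype(np.float32));print(r,cv2.boxPoints(r).round(0).tolist())
    # door plane
    t=ok&(X[...,0]>.45)&(X[...,0]<.66)&(X[...,1]>-.24)&(X[...,1]<-.07)&(X[...,2]>.03)&(X[...,2]<.16)
    P=X[t];
    best=None;rng=np.random.default_rng(0)
    for i in range(400):
        a,b,d=P[rng.choice(len(P),3,False)];n=np.cross(b-a,d-a);L=np.linalg.norm(n)
        if L<1e-6: continue
        n/=L;s=abs((P-a)@n)<.003
        if best is None or s.sum()>best.sum():best=s
    Q=P[best];m=Q.mean(0);n=np.linalg.svd(Q-m)[2][2];n*=np.sign(n[2]);print('door',len(P),best.sum(),m.round(4),n.round(3),Q.min(0).round(3),Q.max(0).round(3), 'tilt',np.degrees(np.arctan2(-n[0],1)),np.degrees(np.arcsin(n[2])))
    if c=='top':
        e1=np.cross([0,0,1],n);e1/=np.linalg.norm(e1);e2=np.cross(n,e1)
        ab=np.c_[(Q-m)@e1,(Q-m)@e2]*1000
        r=cv2.minAreaRect(ab.astype(np.float32));print(e1.round(3),e2.round(3),r);print((cv2.boxPoints(r)/1000@np.array([e1,e2])+m).round(4))
E
```

```text
1.35
scene roof 3109 0.18146699530365784 [[2.23407767e-03 7.48502555e-05]
 [7.48502555e-05 2.66082965e-03]]
((579.6239624023438, 388.82550048828125), (166.70989990234375, 183.4689178466797), 10.578474044799805) [[481.0, 464.0], [515.0, 283.0], [678.0, 314.0], [645.0, 494.0]]
door 622 371 [ 0.5745 -0.1595  0.0889] [-0.883  0.005  0.47 ] [ 0.543 -0.24   0.031] [ 0.599 -0.072  0.131] tilt 41.43115246165449 28.042556271829177
top roof 2321 0.1826994913733202 [[2.18454633e-03 2.31037830e-05]
 [2.31037830e-05 2.54374530e-03]]
((572.98779296875, 390.3782958984375), (163.67926025390625, 179.05491638183594), 12.051668167114258) [[474.0, 461.0], [512.0, 286.0], [672.0, 320.0], [634.0, 495.0]]
door 1174 775 [ 0.5589 -0.1593  0.0827] [-0.877  0.004  0.481] [ 0.527 -0.239  0.03 ] [ 0.589 -0.071  0.133] tilt 41.238514947847335 28.761356001067494
[-0.005 -1.     0.   ] [ 0.481 -0.002  0.877] ((-3.5236892700195312, -0.8778610229492188), (117.64541625976562, 168.78640747070312), 89.10205841064453)
[[ 0.5313 -0.0703  0.0316]
 [ 0.5292 -0.2391  0.0293]
 [ 0.5858 -0.2412  0.1324]
 [ 0.5879 -0.0724  0.1347]]
```

```bash
cat >> h.py <<'E'
def pose(st=None):
    st=st or get_state();return np.array(st['position']),R.from_rotvec(st['tool_rot'])
def rot_from(x,z):
    z=np.array(z,float);z/=np.linalg.norm(z);x=np.array(x,float);x-=z*(x@z);x/=np.linalg.norm(x)
    return R.from_matrix(np.c_[x,np.cross(z,x),z])
def plan(pt,Rt,n=None,p0=None,R0=None,vmax=.045,wmax=8.2,show=True):
    if p0 is None: p0,R0=pose()
    pt=np.array(pt,float);rv=(R0.inv()*Rt).as_rotvec()
    k=int(np.ceil(max(np.linalg.norm(pt-p0)/vmax,np.degrees(np.linalg.norm(rv))/wmax,1)))
    n=n or k
    p,Rc=p0.copy(),R0
    S=[];D=[]
    for i in range(n):
        tp=p0+(pt-p0)*(i+1)/n
        s=np.round(Rc.inv().apply(tp-p)*100,2); p=p+Rc.apply(s/100)
        d=np.round(np.degrees((Rc.inv()*(R0*R.from_rotvec(rv*(i+1)/n))).as_rotvec()),1); Rc=Rc*R.from_rotvec(np.radians(d))
        S.append(s.tolist());D.append(d.tolist())
    if show:
        for i in range(0,n,5): print('slide',S[i:i+5],'\n dr',D[i:i+5])
    return p,Rc
E
python3 - <<'E'
from h import *
plan([.53,.157,.30],rot_from([-.2,.98,0],[0,0,-1]))
E
```

```text
slide [[-3.42, -2.66, -0.55], [-3.62, -2.39, -0.56], [-3.8, -2.07, -0.55], [-3.96, -1.77, -0.55], [-4.08, -1.44, -0.55]] 
 dr [[0.0, 0.0, 4.6], [0.0, 0.0, 4.7], [0.0, 0.0, 4.6], [0.0, -0.0, 4.6], [0.0, -0.0, 4.7]]
slide [[-4.19, -1.11, -0.56], [-4.27, -0.76, -0.55], [-4.31, -0.42, -0.55], [-4.33, -0.06, -0.56], [-4.33, 0.28, -0.55]] 
 dr [[0.0, -0.0, 4.6], [0.0, -0.0, 4.6], [0.0, -0.0, 4.7], [0.0, -0.0, 4.6], [0.0, -0.0, 4.7]]
slide [[-4.28, 0.64, -0.55], [-4.22, 0.98, -0.56], [-4.13, 1.31, -0.55], [-4.01, 1.65, -0.55]] 
 dr [[0.0, -0.0, 4.6], [0.0, -0.0, 4.6], [0.0, -0.0, 4.7], [0.0, -0.0, 4.6]]
```

Call:
move_arm(jaw=[0,0,0,0,0], slide=[[-3.4,-2.7,-0.6],[-3.6,-2.4,-0.6],[-3.8,-2.1,-0.6],[-4.0,-1.8,-0.6],[-4.1,-1.4,-0.6]], dr=[[0,0,4.6],[0,0,4.7],[0,0,4.6],[0,0,4.6],[0,0,4.7]])

```text
time: 1.85
position: [0.2883, 0.4599, 0.253]
tool_rot: [0.996, 2.98, 0.001]
ft_force: [-0.0, 0.3, 0.8]
grip_width: 0.999
```

Call:
move_arm(jaw=[0,0,0,0,0], slide=[[-4.2,-1.1,-0.6],[-4.3,-0.8,-0.5],[-4.3,-0.4,-0.5],[-4.3,-0.1,-0.5],[-4.3,0.3,-0.5]], dr=[[0,0,4.6],[0,0,4.6],[0,0,4.7],[0,0,4.6],[0,0,4.7]])

```text
time: 2.35
position: [0.4227, 0.2903, 0.2791]
tool_rot: [1.574, 2.719, 0.002]
ft_force: [0.7, 1.2, 0.8]
grip_width: 1.001
```

Call:
move_arm(jaw=[0,0,0,0,0], slide=[[-4.3,0.6,-0.5],[-4.2,1.0,-0.5],[-4.1,1.3,-0.5],[-4.0,1.7,-0.5],[0,0,0]], dr=[[0,0,4.6],[0,0,4.6],[0,0,4.7],[0,0,4.6],[0,0,0]])

```text
time: 2.85
position: [0.5335, 0.1493, 0.2997]
tool_rot: [1.999, 2.417, 0.0]
ft_force: [-0.1, -0.2, 0.7]
grip_width: 1.008
```

```bash
python3 - <<'E'
from h import *
p,r=pose();print(p,r.as_matrix().round(3))
T=T_of('wrist');im,d=get_image('wrist');save('w1',im);np.savez('w1.npz',im=im,d=d,T=T)
E
```

```text
[0.533479   0.14928597 0.29965692] [[-0.188  0.982  0.004]
 [ 0.982  0.188 -0.003]
 [-0.003  0.003 -1.   ]]
```

View pics/w1.png

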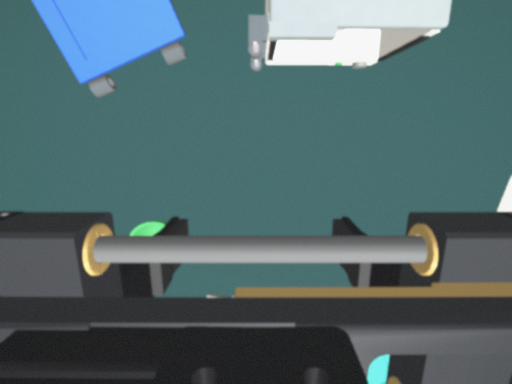

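```bash
python3 - <<'E'
from h import *
z=np.load('w1.npz');im=z['im']
save('w1c',cv2.resize(im[0:85,225:465],(792,280),interpolation=cv2.INTER_CUBIC))
save('w1d',cv2.resize(im[0:80,235:295],(600,800)[0:2] if 0 else (450,600),interpolation=cv2.INTER_CUBIC))
X=cloud('wrist',z['d'],z['T'])
for v in range(5,76,4): print(v,[tuple((X[v,u]*1000).round(0).astype(int)) for u in (252,256,260)])
E
```

```text
5 [(np.int64(480), np.int64(371), np.int64(-2)), (np.int64(485), np.int64(372), np.int64(-3)), (np.int64(491), np.int64(373), np.int64(-1))]
9 [(np.int64(481), np.int64(365), np.int64(0)), (np.int64(486), np.int64(366), np.int64(0)), (np.int64(492), np.int64(368), np.int64(-1))]
13 [(np.int64(520), np.int64(214), np.int64(461)), (np.int64(487), np.int64(362), np.int64(-1)), (np.int64(493), np.int64(362), np.int64(0))]
17 [(np.int64(493), np.int64(316), np.int64(128)), (np.int64(497), np.int64(316), np.int64(130)), (np.int64(501), np.int64(317), np.int64(128))]
21 [(np.int64(494), np.int64(312), np.int64(129)), (np.int64(498), np.int64(313), np.int64(129)), (np.int64(502), np.int64(313), np.int64(129))]
25 [(np.int64(494), np.int64(308), np.int64(129)), (np.int64(498), np.int64(309), np.int64(128)), (np.int64(502), np.int64(310), np.int64(129))]
29 [(np.int64(495), np.int64(304), np.int64(129)), (np.int64(499), np.int64(305), np.int64(129)), (np.int64(503), np.int64(306), np.int64(130))]
33 [(np.int64(496), np.int64(301), np.int64(129)), (np.int64(500), np.int64(302), np.int64(128)), 
[... 781 characters left out ...]
nt64(500), np.int64(279), np.int64(123)), (np.int64(504), np.int64(279), np.int64(127)), (np.int64(505), np.int64(296), np.int64(45))]
61 [(np.int64(496), np.int64(289), np.int64(47)), (np.int64(502), np.int64(285), np.int64(71)), (np.int64(506), np.int64(291), np.int64(47))]
65 [(np.int64(497), np.int64(284), np.int64(46)), (np.int64(503), np.int64(282), np.int64(61)), (np.int64(507), np.int64(286), np.int64(47))]
69 [(np.int64(498), np.int64(279), np.int64(45)), (np.int64(503), np.int64(280), np.int64(46)), (np.int64(507), np.int64(288), np.int64(-1))]
73 [(np.int64(496), np.int64(281), np.int64(-1)), (np.int64(502), np.int64(282), np.int64(0)), (np.int64(508), np.int64(283), np.int64(0))]
```

View pics/w1c.png

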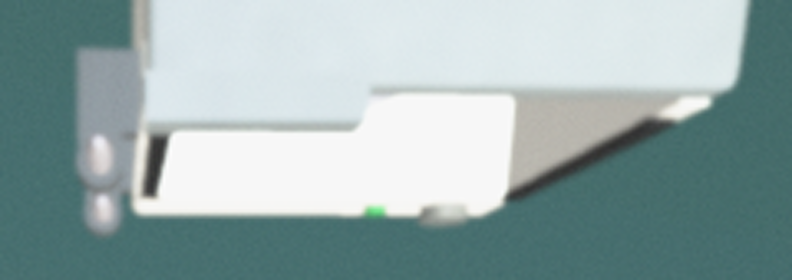

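View pics/w1d.png

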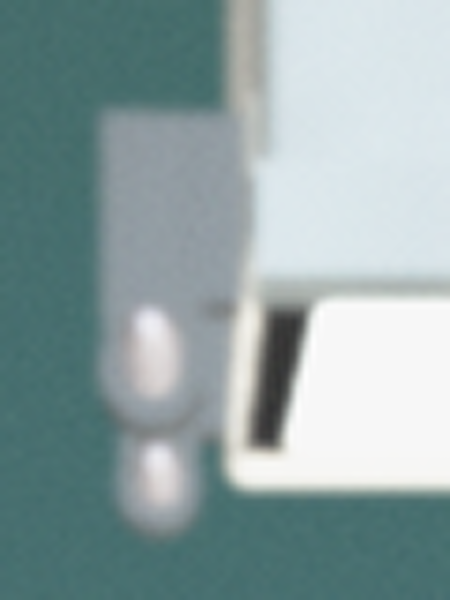

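```bash
python3 - <<'E'
from h import *
from scipy.optimize import least_squares
z=np.load('w1.npz');T=z['T']
def model(h):
    f=[]
    a=np.linspace(0,2*np.pi,72)
    for zs in (.132,.048):
        c=np.r_[[np.r_[h[0]+.0075*np.cos(a),h[1]+.0075*np.sin(a),zz] for zz in ()]] if 0 else np.vstack([np.c_[h[0]+.0075*np.cos(a),h[1]+.0075*np.sin(a),0*a+zs-dz] for dz in (0,.01)])
        q=proj('wrist',c,T);f+=[q[:,0].min(),q[:,0].max(),q[:,1].max()]
    t=proj('wrist',[[h[0],h[1],.156],[h[0],h[1],.132]],T)
    return np.array(f+[t[0,0],t[0,1]])
obs=np.array([248.3,262.6,57.3,250.7,261.7,71.3,255.8,41.2])
r=least_squares(lambda h:model(h)-obs,[.503,.285]);print(r.x,r.fun.round(1))
X=cloud('wrist',z['d'],T)
# box roof edges from wrist
m=(abs(X[...,2]-.182)<.004)&(z['d']>0)
P=(X[m][:,:2]*1000)
print(m.sum(),np.percentile(P,[0,100],axis=0))
vis=np.zeros((300,300),np.uint8)
# left edge (toward robot) of roof and front edge lines: per row min col, per col max row
E=[]
for v in range(2,35):
    u=np.where(m[v])[0]
    if len(u)>20:E.append(X[v,u.min()][:2])
E=np.array(E);
if len(E)>3:
  print('side edge',E[[0,-1]]*1000);d=np.linalg.svd(E-E.mean(0))[2][0];print(np.degrees(np.arctan2(d[1],d[0])))
for a,b in ((272,325),(345,440)):
    E=[]
    for u in range(a,b):
        v=np.where(m[:,u])[0]
        if len(v)>3:E.append(X[v.max(),u][:2])
    E=np.array(E);d=np.linalg.svd(E-E.mean(0))[2][0];print(a,len(E),E.mean(0)*1000,np.degrees(np.arctan2(d[1],d[0])))
E
```

```text
[0.50215325 0.28669085] [ 0.2  0.1  0.1  0.1  0.3 -0.7 -0.5  0.4]
5563 [[509.14618095 287.40316801]
 [668.68276239 346.43558132]]
side edge [[509.41853687 314.71037982]
 [514.40201209 289.32966931]]
-78.99482435077367
272 53 [540.24659271 292.33756304] 10.885376770326415
345 95 [620.77548017 316.77195841] 10.28759725998387
```

```bash
python3 - <<'E'
from h import *
plan([.634,-.156,.209],rot_from([0,1,0],[-.485,0,-.875]))
E
```

```text
slide [[-4.04, 0.51, 1.13], [-4.02, 0.68, 1.07], [-4.02, 0.83, 0.99], [-4.0, 0.99, 0.91], [-3.98, 1.14, 0.83]] 
 dr [[3.6, 0.4, 1.4], [3.6, 0.3, 1.3], [3.7, 0.4, 1.4], [3.6, 0.3, 1.3], [3.6, 0.4, 1.4]]
slide [[-3.96, 1.28, 0.71], [-3.93, 1.42, 0.61], [-3.89, 1.55, 0.49]] 
 dr [[3.6, 0.4, 1.4], [3.7, 0.3, 1.3], [3.6, 0.4, 1.4]]
```

Call:
move_arm(jaw=[0,0,0,0,0], slide=[[-4.0,0.5,1.1],[-4.0,0.7,1.1],[-4.0,0.8,1.0],[-4.0,1.0,0.9],[-4.0,1.1,0.8]], dr=[[3.6,0.4,1.4],[3.6,0.3,1.3],[3.7,0.4,1.4],[3.6,0.3,1.3],[3.6,0.4,1.4]], force=30)

```text
time: 3.4
position: [0.595, -0.0344, 0.2419]
tool_rot: [-1.96, -2.133, 0.329]
ft_force: [-0.2, 0.0, 0.5]
grip_width: 0.999
```

Call:
move_arm(jaw=[0,0,0,0], slide=[[-4.0,1.3,0.7],[-3.9,1.4,0.6],[-3.9,1.5,0.5],[0,0,0]], dr=[[3.6,0.4,1.4],[3.7,0.3,1.3],[3.6,0.4,1.4],[0,0,0]])

```text
time: 3.8
position: [0.6319, -0.1567, 0.1989]
tool_rot: [-1.929, -1.928, 0.518]
ft_force: [-0.1, 1.5, -1.7]
grip_width: 1.003
```

```bash
python3 - <<'E'
from h import *
p,r=pose();print(p,r.as_matrix().round(3))
T=T_of('wrist');im,d=get_image('wrist');save('w2',im);np.savez('w2.npz',im=im,d=d,T=T)
E
```

```text
[ 0.6318844  -0.15669441  0.19893677] [[ 0.     0.867 -0.499]
 [ 1.    -0.001 -0.002]
 [-0.002 -0.499 -0.867]]
```

View pics/w2.png

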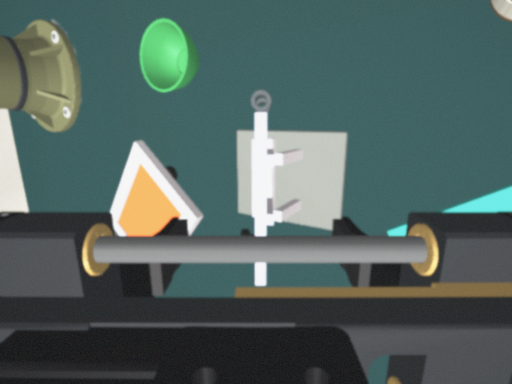

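```bash
python3 - <<'E'
from h import *
z=np.load('w2.npz');im=z['im'];T=z['T'];X=cloud('wrist',z['d'],T)
save('w2c',cv2.resize(im[80:240,200:330],(650,800)[:2] if 0 else (487,600),interpolation=cv2.INTER_CUBIC))
p,r=pose()
for v in list(range(92,116,2))+list(range(118,215,12)):
    row=im[v].astype(int);br=row.sum(1)
    u=np.where((br[240:285]>600))[0]+240
    print(v,(u.min(),u.max()) if len(u) else None,(X[v,261]*1000).round(1),(r.inv().apply(X[v,261]-p)*1000).round(1))
E
```

```text
92 None [586.3 -67.1 118.3] [86.4  1.8 95.7]
94 None [586.9 -68.8 119.4] [84.7  1.8 94.5]
96 None [578.2 -69.  104.1] [ 84.5   1.8 112. ]
98 None [544.7 -65.6  45.5] [ 88.    1.7 179.5]
100 None [545.5 -67.8  46.9] [ 85.7   1.7 177.9]
102 None [539.5 -69.2  36.3] [ 84.4   1.7 190.1]
104 None [ 5.188e+02 -6.910e+01  2.000e-01] [ 84.5   1.6 231.8]
106 None [ 5.185e+02 -7.150e+01 -4.000e-01] [ 82.1   1.6 232.5]
108 None [586.5 -80.1 118.6] [73.4  1.8 95.4]
110 None [586.7 -81.7 119.1] [71.8  1.8 94.8]
112 (np.int64(256), np.int64(265)) [577.8 -82.8 103.3] [ 70.7   1.7 112.9]
114 (np.int64(255), np.int64(266)) [590.9 -85.2 126.3] [68.3  1.8 86.5]
118 (np.int64(255), np.int64(266)) [590.7 -88.4 126. ] [65.1  1.8 86.9]
130 (np.int64(254), np.int64(266)) [590.8 -98.1 126.2] [55.4  1.7 86.6]
142 (np.int64(250), np.int64(275)) [ 590.7 -108.1  126. ] [45.4  1.7 86.9]
154 (np.int64(250), np.int64(284)) [ 591.6 -118.   127.7] [35.5  1.6 85. ]
166 (np.int64(250), np.int64(282)) [ 591.  -128.4  126.7] [25.1  1.6 86.1]
178 (np.int64(251), np.int64(275)) [ 591.4 -138.7  127.4] [14.8  1.6 85.3]
190 (np.int64(251), np.int64(275)) [ 590.5 -149.9  125.8] [ 3.6  1.5 87.2]
202 (np.int64(251), np.int64(274)) [ 591.  -160.6  126.7] [-7.1  1.5 86.1]
214 (np.int64(252), np.int64(284)) [ 591.  -171.8  126.7] [-18.3   1.4  86.1]
```

View pics/w2c.png

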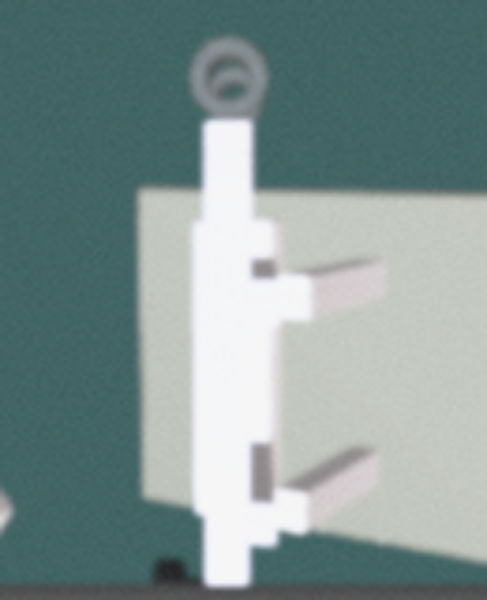

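Call:
move_arm(jaw=[0,0,0,0,0], slide=[[0,0,0],[0,0.03,4.0],[0,0,4.0],[0,0,3.0],[0,0,0.9]], dr=[[-0.9,0,0],[0,0,0],[0,0,0],[0,0,0],[0,0,0]], force=40)

```text
time: 4.35
position: [0.5758, -0.1478, 0.104]
tool_rot: [-1.935, -1.956, 0.486]
ft_force: [0.3, 0.2, 0.4]
grip_width: 1.0
```

Call:
move_arm(jaw=[255,255,255,255,255], slide=[[0,0,0],[0,0,0],[0,0,0],[0,0,0],[0,0,0]], dr=[[0,0,0],[0,0,0],[0,0,0],[0,0,0],[0,0,0]])

```text
time: 4.85
position: [0.578, -0.1516, 0.1043]
tool_rot: [-1.941, -1.954, 0.489]
ft_force: [-0.4, -0.3, -0.7]
grip_width: 0.633
```

```bash
python3 - <<'E'
from h import *
p,r=pose();print(p,r.as_matrix().round(3),get_state()['grip_width'])
T=T_of('wrist');im,d=get_image('wrist');save('w3',im);np.savez('w3.npz',im=im,d=d,T=T)
E
```

```text
[ 0.57798499 -0.15162697  0.10432106] [[-0.007  0.882 -0.471]
 [ 1.     0.006 -0.002]
 [ 0.001 -0.471 -0.882]] 0.6331892960972703
```

View pics/w3.png

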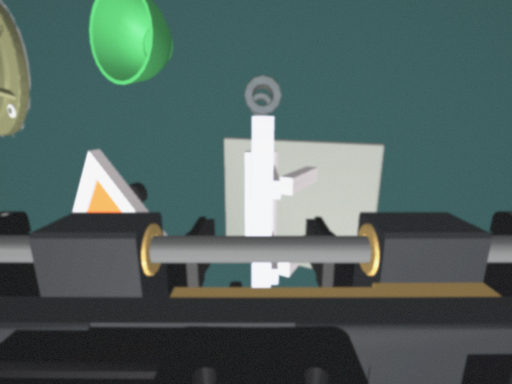

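```bash
python3 - <<'E'
from h import *
for i in range(3):
    s=get_state();print(s['time'],s['position'].round(4),s['joint_positions'].round(3))
z=np.load('w3.npz');T=z['T'];X=cloud('wrist',z['d'],T);p,r=pose()
for v in range(84,210,12):
    print(v,(r.inv().apply(X[v,262]-p)*1000).round(1))
E
```

```text
4.9 [ 0.5778 -0.1517  0.1041] [-0.216  0.738  0.612  1.3   -0.23   1.685  0.396]
4.9 [ 0.5778 -0.1517  0.1041] [-0.216  0.738  0.612  1.3   -0.23   1.685  0.396]
4.9 [ 0.5778 -0.1517  0.1041] [-0.216  0.738  0.612  1.3   -0.23   1.685  0.396]
84 [ 82.9   0.8 -16.5]
96 [84.5  1.4 67.1]
108 [ 71.8   0.8 -18. ]
120 [ 66.2   0.7 -25.8]
132 [ 60.8   0.7 -26. ]
144 [ 55.2   0.8 -25.7]
156 [ 49.7   0.8 -26.8]
168 [ 43.8   0.8 -25.5]
180 [ 37.8   0.8 -24.6]
192 [ 31.9   0.8 -25.2]
204 [ 25.7   0.8 -24.8]
```

Call:
move_arm(jaw=[255,255,255,255,255], slide=[[0,0,0],[0,0,0],[0,0,0],[0,0,0],[0,0,0]], dr=[[0,0,0],[0,0,0],[0,0,0],[0,0,0],[0,0,0]])

```text
time: 5.4
position: [0.5773, -0.1514, 0.1037]
tool_rot: [-1.94, -1.953, 0.489]
ft_force: [0.9, -0.7, -0.3]
grip_width: 0.13
```

Call:
move_arm(jaw=[255,255], slide=[[0,0,0],[0,0,0]], dr=[[0,0,0],[0,0,0]])

```text
time: 5.6
position: [0.5773, -0.1514, 0.1038]
tool_rot: [-1.94, -1.953, 0.489]
ft_force: [-0.1, 0.7, 0.2]
grip_width: 0.115
```

Call:
move_arm(jaw=[255,255,255,255,255], slide=[[0,0,-1.0],[0,0,-2.0],[0,0,-3.0],[0,0,-3.5],[0,0,-3.5]], dr=[[0,0,0],[0,0,0],[0,0,0],[0,0,0],[0,0,0]])

```text
time: 6.1
position: [0.6395, -0.1507, 0.2196]
tool_rot: [-1.939, -1.954, 0.489]
ft_force: [0.8, -0.9, -1.9]
grip_width: 0.112
```

```bash
python3 - <<'E'
from h import *
p,r=pose();print(p,r.as_matrix().round(3),get_state()['grip_width'],get_state()['ft_force'])
for c in ('wrist','scene'):
    T=T_of(c);im,d=get_image(c);save(c[0]+'4',im);np.savez(c[0]+'4.npz',im=im,d=d,T=T,p=p,r=r.as_matrix())
E
```

```text
[ 0.63946931 -0.15070296  0.21959585] [[-0.007  0.881 -0.472]
 [ 1.     0.007 -0.002]
 [ 0.002 -0.472 -0.881]] 0.11208439675858706 [ 0.79965388 -0.91928804 -1.85966235]
```

View pics/w4.png

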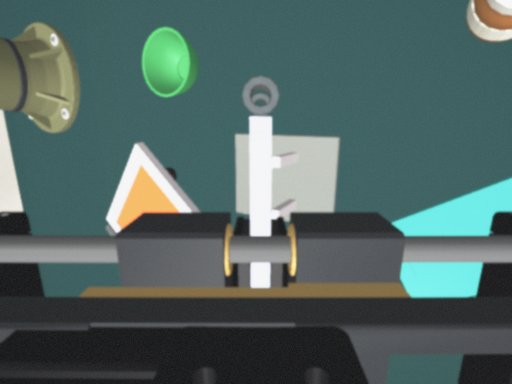

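View pics/s4.png

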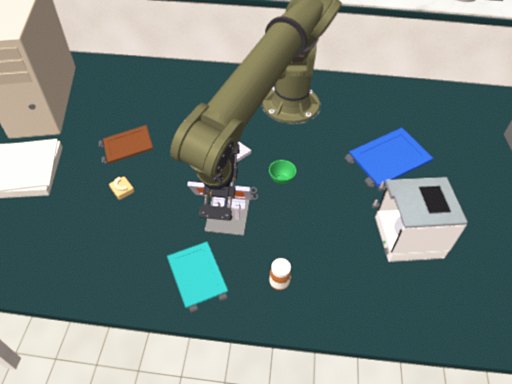

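```bash
python3 - <<'E'
from h import *
z=np.load('w4.npz');im=z['im'];T=z['T']
save('w4c',cv2.resize(im[65:135,230:292],(531,600),interpolation=cv2.INTER_CUBIC))
X=cloud('wrist',z['d'],T);p=z['p'];r=R.from_matrix(z['r'])
L=r.inv().apply((X-p).reshape(-1,3)).reshape(384,512,3)*1000
for v in range(72,210,4): print(v,[L[v,u].round(1).tolist() for u in (250,254,262,270)] if v<126 else L[v,262].round(1))
E
```

```text
72 [[131.6, -13.9, 256.6], [131.1, -8.4, 253.8], [130.2, 2.5, 248.4], [129.3, 13.0, 242.5]]
76 [[126.6, -14.0, 258.0], [126.2, -8.4, 255.4], [86.3, 0.7, -17.1], [124.4, 13.0, 243.2]]
80 [[84.5, -4.9, -17.7], [84.5, -3.0, -17.8], [84.5, 0.7, -17.7], [84.4, 4.5, -18.2]]
84 [[82.6, -4.9, -18.5], [82.7, -3.1, -17.5], [82.7, 0.7, -17.8], [82.6, 4.5, -18.4]]
88 [[80.8, -4.9, -18.8], [81.4, -3.2, -12.8], [82.4, 0.8, -4.4], [80.8, 4.5, -18.8]]
92 [[79.1, -5.0, -18.0], [105.4, -8.5, 254.8], [104.8, 2.5, 248.7], [79.0, 4.5, -18.6]]
96 [[77.9, -5.3, -10.1], [84.4, -4.8, 66.9], [84.2, 1.3, 65.1], [77.6, 4.7, -14.3]]
100 [[75.4, -5.0, -18.5], [81.4, -4.8, 65.2], [82.3, 1.4, 78.7], [75.5, 4.6, -16.8]]
104 [[73.6, -5.0, -19.2], [79.3, -5.1, 79.7], [89.1, 2.5, 247.2], [73.6, 4.6, -18.1]]
108 [[71.7, -5.0, -19.0], [71.8, -3.1, -18.5], [71.8, 0.7, -17.4], [71.8, 4.6, -17.1]]
112 [[79.0, -14.4, 258.4], [70.0, -3.2, -16.6], [69.9, 0.7, -18.3], [78.4, 13.4, 242.8]]
116 [[73.5, -14.4, 257.2], [73.4, -8.7, 255.1], [69.7, 1.3, 65.6], [73.1, 13.4, 242.7]]
120 [[66.1, -4.8, -26.7], [66.1, -3.0, -26.5], [66.1, 0.7, -25.7], [66.1, 4.3, -27.3]]
124 [[64.4, -4.8, -27.2], [64.3, -3.0, -26.0], [64.3, 0.7, -26.2], [64.3, 4.4, -26.1]]
128 [ 62.6   0.7 -26.6]
132 [ 60.7   0.7 -26.3]
136 [ 59.    0.7 -27. ]
140 [ 57.1   0.7 -26. ]
144 [ 55.3   0.7 -26.9]
148 [ 53.5   0.7 -27. ]
152 [ 51.6   0.7 -26.7]
156 [ 49.8   0.7 -26.9]
160 [ 47.8   0.7 -26.2]
164 [ 45.9   0.7 -26.1]
168 [ 43.9   0.7 -25.6]
172 [ 41.9   0.7 -25.5]
176 [ 40.1   0.7 -26.4]
180 [ 38.    0.7 -25.7]
184 [ 36.3   0.7 -26.6]
188 [ 34.1   0.7 -25.8]
192 [ 32.2   0.7 -26.1]
196 [ 30.6   0.7 -27.9]
200 [ 28.4   0.7 -27.1]
204 [ 25.9   0.7 -25.4]
208 [ 24.2   0.7 -26.5]
```

View pics/w4c.png

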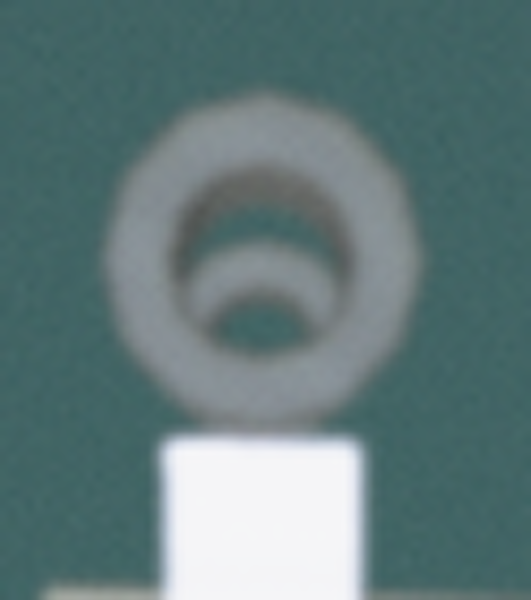

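```bash
python3 - <<'E'
from h import *
T=np.array(camera_params('wrist')['tool_from_camera'])
def px(x,y,z): return proj('wrist',np.array([[x,y,z]])/1000,T)[0]
from scipy.optimize import least_squares
a=np.linspace(0,2*np.pi,90)
def ring(x,y,z,rad):
    q=proj('wrist',np.c_[x+rad*np.cos(a),y+rad*np.sin(a),0*a+z]/1000,T);return q[:,0].min(),q[:,0].max(),q[:,1].min(),q[:,1].max()
s=8.565
ob=[230+105/s,230+420/s,65+90/s,65+432/s,230+168/s,230+355/s,65+165/s,65+358/s]
f=least_squares(lambda h:np.array([*ring(h[0],h[1],h[2],9),*ring(h[0],h[1],h[2],5)])-np.array(ob)+.5*0,[78,0,-18]);print(f.x,f.fun.round(2))
f2=least_squares(lambda h:np.array([*ring(h[0],h[1],-18,9),*ring(h[0],h[1],-18,5)])-np.array(ob),[78,0]);print(f2.x,f2.fun.round(2))
g=[ring(x,0.5,66,9)[2]  for x in (74,76,78,80,82)];print(g,[ring(x,0.5,66,5)[2] for x in (74,76,78,80,82)],'obs',65+240/s,65+290/s)
print(ring(78,0.7,66,9))
E
```

```text
[ 7.74101278e+01  4.47645944e-02 -1.79201834e+01] [-0.56  0.44  0.04 -0.2   0.48 -0.37  0.32 -0.17]
[7.74030996e+01 4.46108415e-02] [-0.57  0.45  0.03 -0.19  0.48 -0.36  0.31 -0.16]
[np.float64(97.83764720395635), np.float64(95.06101805696906), np.float64(92.27237789607), np.float64(89.4716634729594), np.float64(86.65881126537637)] [np.float64(103.35512406942662), np.float64(100.6023283096588), np.float64(97.83764720395635), np.float64(95.06101805696906), np.float64(92.27237789607)] obs 93.02101576182136 98.85872737886748
(np.float64(249.4209390690135), np.float64(273.0600850498723), np.float64(92.27213858714227), np.float64(116.93559031995242))
```

```bash
python3 - <<'E'
from h import *
Rt=rot_from([-.187,.982,0],[0,0,-1])
plan([.528,.152,.20],Rt,n=10)
E
```

```text
slide [[3.05, -0.88, 0.71], [3.06, -0.86, 0.66], [3.08, -0.84, 0.61], [3.1, -0.82, 0.55], [3.11, -0.78, 0.5]] 
 dr [[-2.8, -0.2, -1.0], [-2.7, -0.3, -1.0], [-2.8, -0.2, -1.0], [-2.8, -0.3, -1.0], [-2.7, -0.2, -1.1]]
slide [[3.13, -0.75, 0.45], [3.15, -0.71, 0.4], [3.15, -0.67, 0.36], [3.18, -0.64, 0.31], [3.18, -0.6, 0.26]] 
 dr [[-2.8, -0.3, -1.0], [-2.8, -0.2, -1.0], [-2.7, -0.2, -1.0], [-2.8, -0.3, -1.0], [-2.8, -0.2, -1.0]]
```

Call:
move_arm(jaw=[255,255,255,255,255], slide=[[3.0,-0.9,0.7],[3.1,-0.9,0.7],[3.1,-0.8,0.6],[3.1,-0.8,0.5],[3.1,-0.8,0.5]], dr=[[-2.8,-0.2,-1.0],[-2.7,-0.3,-1.0],[-2.8,-0.2,-1.0],[-2.8,-0.3,-1.0],[-2.7,-0.2,-1.1]])

```text
time: 6.7
position: [0.5806, 0.0022, 0.2072]
tool_rot: [-1.981, -2.189, 0.261]
ft_force: [0.4, 0.9, -2.4]
grip_width: 0.108
```

Call:
move_arm(jaw=[255,255,255,255,255], slide=[[3.1,-0.7,0.4],[3.1,-0.7,0.4],[3.1,-0.7,0.4],[3.2,-0.6,0.3],[3.2,-0.6,0.3]], dr=[[-2.8,-0.3,-1.0],[-2.8,-0.2,-1.0],[-2.7,-0.2,-1.0],[-2.8,-0.3,-1.0],[-2.8,-0.2,-1.0]])

```text
time: 7.2
position: [0.5243, 0.1527, 0.1965]
tool_rot: [-2.0, -2.413, 0.004]
ft_force: [0.4, -0.8, -2.7]
grip_width: 0.109
```

Call:
move_arm(jaw=[255,255], slide=[[0,0,0],[0,0,0]], dr=[[0,0,0],[0,0,0]])

```text
time: 7.4
position: [0.5243, 0.1524, 0.1967]
tool_rot: [-1.997, -2.414, 0.007]
ft_force: [0.1, -0.8, -2.1]
grip_width: 0.112
```

```bash
python3 - <<'E'
from h import *
p,r=pose();print(p,r.as_matrix().round(4),get_state()['grip_width'])
c='wrist';T=T_of(c);im,d=get_image(c);save('w5',im);np.savez('w5.npz',im=im,d=d,T=T,p=p,r=r.as_matrix())
Rt=rot_from([-.187,.982,0],[0,0,-1])
plan([.528,.152,.173],Rt,n=2)
E
```

```text
[0.52434548 0.1524188  0.19671897] [[-0.1876  0.9822 -0.0095]
 [ 0.9822  0.1876  0.0024]
 [ 0.0041 -0.0089 -1.    ]] 0.11197952637891265
slide [[0.02, 0.15, 1.2], [0.01, 0.14, 1.19]] 
 dr [[-0.2, -0.1, -0.1], [-0.3, -0.1, -0.0]]
```

View pics/w5.png

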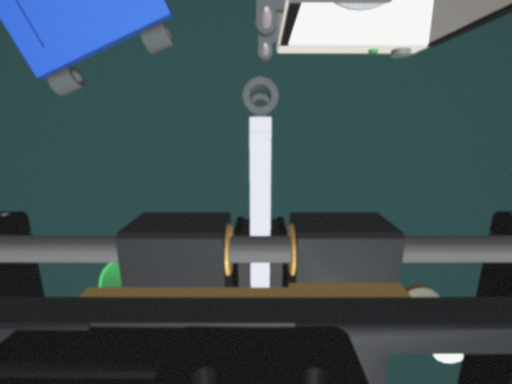

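Call:
move_arm(jaw=[255,255,255], slide=[[0,0.15,1.2],[0,0.15,1.2],[0,0,0]], dr=[[-0.2,-0.1,0],[-0.3,-0.1,0],[0,0,0]])

```text
time: 7.75
position: [0.5275, 0.151, 0.1705]
tool_rot: [-2.007, -2.416, 0.004]
ft_force: [-0.2, 0.2, -2.9]
grip_width: 0.112
```

```bash
python3 - <<'E'
from h import *
p,r=pose();print(p,r.as_matrix().round(4),get_state()['grip_width'])
c='wrist';T=T_of(c);im,d=get_image(c);save('w6',im);np.savez('w6.npz',im=im,d=d,T=T,p=p,r=r.as_matrix())
save('w6c',cv2.resize(im[0:125,225:305],(480,750)[:2] if 0 else (384,600),interpolation=cv2.INTER_CUBIC))
# predicted hinge pixels
h=np.array([.5022,.2867])
q=proj('wrist',[[*h,.156],[*h,.148],[*h,.132],[*h,.072],[*h,.048]],T);print(q.round(1))
Tt=np.array(camera_params('wrist')['tool_from_camera'])
print(proj('wrist',np.array([[77.4,0.05,-18],[77.4,.05,66]])/1000,Tt).round(1))
k=p+r.apply([.0774,.00005,.086]);print('knuckle low',k,'to hinge in tool',r.inv().apply(np.r_[h,.048]-k)*1000)
E
```

```text
[0.52753679 0.1510362  0.17051206] [[-0.1834  0.983  -0.0026]
 [ 0.983   0.1834 -0.0016]
 [-0.001  -0.0029 -1.    ]] 0.11246964161682241
[[261.6 -17. ]
 [261.5 -10.3]
 [261.5   1.2]
 [261.3  31. ]
 [261.3  39.2]]
[[261.9  96. ]
 [261.2 105.7]]
knuckle low [0.51316956 0.2269996  0.08443124] to hinge in tool [60.73773929  0.26652615 36.36702824]
```

View pics/w6c.png

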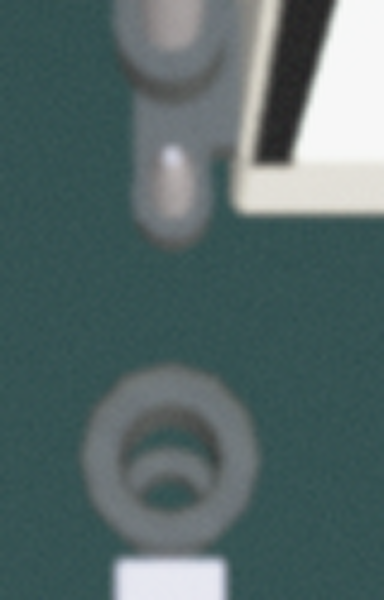

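Call:
move_arm(jaw=[255,255,255], slide=[[2.0,0.04,0],[2.0,0,0],[0,0,0]], dr=[[0,0,0],[0,0,0],[0,0,0]])

```text
time: 8.1
position: [0.5211, 0.1954, 0.1734]
tool_rot: [-2.0, -2.422, -0.004]
ft_force: [-0.5, -0.3, -1.9]
grip_width: 0.112
```

```bash
python3 - <<'E'
from h import *
p,r=pose();print(p,r.as_matrix().round(4),get_state()['grip_width'])
for c in('wrist','scene'):
    T=T_of(c);im,d=get_image(c);save(c[0]+'7',im);np.savez(c[0]+'7.npz',im=im,d=d,T=T,p=p,r=r.as_matrix())
    if c=='wrist': save('w7c',cv2.resize(im[0:125,225:305],(384,600),interpolation=cv2.INTER_CUBIC)); Tw=T
    else: save('s7c',cv2.resize(im[160:260,330:450],(720,600),interpolation=cv2.INTER_CUBIC));Ts=T
h=np.array([.5022,.2867])
H=[[*h,.156],[*h,.132],[*h,.072],[*h,.048]]
k=p+r.apply([.0774,.00005,.086]);up=-r.as_matrix()[:,2]
Kp=[k,k+.02*up,k+.084*up,k+.104*up]
print(proj('wrist',H,Tw).round(1).tolist(),proj('wrist',Kp,Tw).round(1).tolist())
print(proj('scene',H,Ts).round(1).tolist(),proj('scene',Kp,Ts).round(1).tolist())
print('to hinge in tool',r.inv().apply(np.r_[h,.048]-k)*1000)
E
```

```text
[0.52107786 0.19537149 0.17336994] [[-0.189   0.982   0.001 ]
 [ 0.982   0.189   0.0027]
 [ 0.0024  0.0015 -1.    ]] 0.11248595289104255
[[259.2, 73.0], [259.3, 79.1], [259.4, 89.3], [259.4, 92.1]] [[261.1, 107.0], [261.2, 105.7], [261.6, 99.2], [261.9, 96.0]]
[[383.1, 181.1], [381.2, 186.5], [376.7, 199.2], [375.0, 204.1]] [[372.9, 196.6], [374.3, 192.4], [379.1, 178.2], [380.7, 173.6]]
to hinge in tool [15.54348007 -1.51035163 39.59566226]
```

View pics/w7c.png

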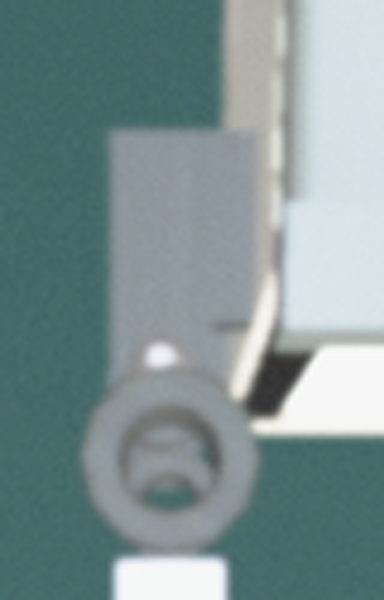

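View pics/s7c.png

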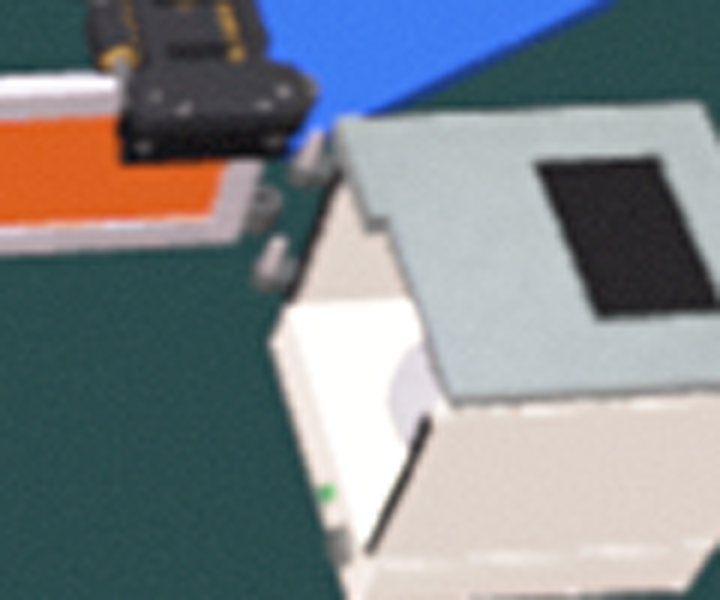

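Call:
move_arm(jaw=[255,255,255,255], slide=[[0.8,-0.12,0],[0.75,0,0],[0,0,0],[0,0,0]], dr=[[0,0,0],[0,0,0],[0,0,0],[0,0,0]])

```text
time: 8.6
position: [0.5177, 0.207, 0.1735]
tool_rot: [2.004, 2.418, 0.003]
ft_force: [-0.3, -0.0, -1.9]
grip_width: 0.11
```

```bash
cat > look.py <<'E'
from h import *
import sys
n=sys.argv[1]
p,r=pose();s=get_state();print(p.round(4),r.as_matrix().round(4).tolist(),s['grip_width'],s['ft_force'].round(1))
for c in('wrist','scene'):
    T=T_of(c);im,d=get_image(c);save(c[0]+n,im);np.savez(c[0]+n+'.npz',im=im,d=d,T=T,p=p,r=r.as_matrix())
    if c=='wrist': a=cv2.resize(im[50:150,225:305],(480,600),interpolation=cv2.INTER_CUBIC); Tw=T
    else: b=cv2.resize(im[165:215,350:400],(600,600)[0:2] if 0 else (320,600)[:2] if 0 else (318,318),interpolation=cv2.INTER_CUBIC);Ts=T
o=np.zeros((600,800,3),np.uint8);o[:,:480]=a;o[:318,482:800]=b;save('c'+n,o)
h=np.array([.5022,.2867])
H=[[*h,.156],[*h,.132],[*h,.072],[*h,.048]]
k=p+r.apply([.0774,-.0006,.086]);up=-r.as_matrix()[:,2]
Kp=[k,k+.02*up,k+.084*up,k+.104*up]
print(proj('wrist',H,Tw).round(1).tolist(),proj('wrist',Kp,Tw).round(1).tolist())
print(proj('scene',H,Ts).round(1).tolist(),proj('scene',Kp,Ts).round(1).tolist())
print('to hinge in tool',(r.inv().apply(np.r_[h,.048]-k)*1000).round(1))
E
python3 look.py 8
```

```text
[0.5177 0.207  0.1735] [[-0.1854, 0.9827, 0.0017], [0.9827, 0.1854, 0.0009], [0.0005, 0.0018, -1.0]] 0.11008302341267512 [-0.3 -0.  -1.9]
[[260.6, 94.5], [260.5, 97.8], [260.2, 103.5], [260.2, 105.0]] [[260.3, 107.0], [260.4, 105.7], [260.5, 99.2], [260.5, 96.0]]
[[383.1, 181.1], [381.2, 186.5], [376.7, 199.2], [375.0, 204.1]] [[376.6, 196.1], [378.1, 191.8], [383.1, 177.6], [384.7, 173.0]]
to hinge in tool [ 3.8 -0.1 39.6]
```

View pics/c8.png

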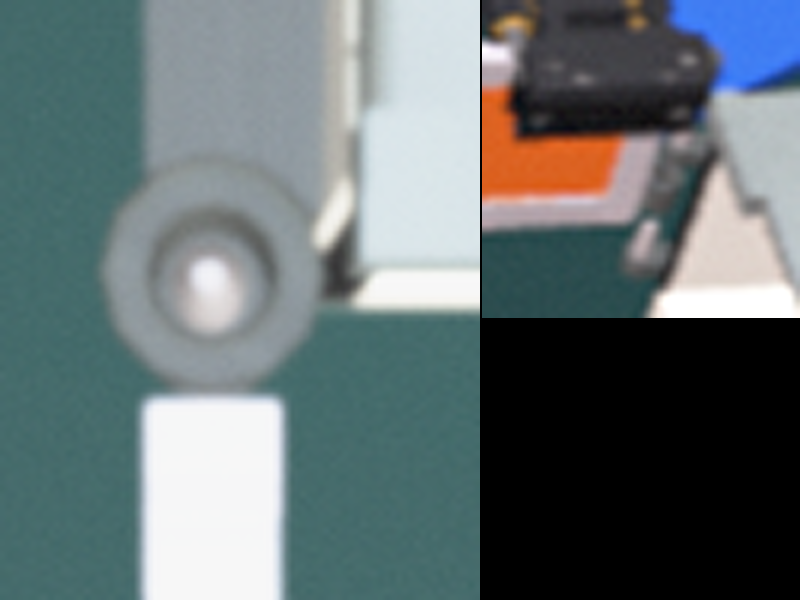

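Call:
move_arm(jaw=[255,255,255,255], slide=[[0.36,-0.03,0],[0,0,0.6],[0,0,0.6],[0,0,0]], dr=[[0,0,0],[0,0,0],[0,0,0],[0,0,0]])

```text
time: 9.1
position: [0.516, 0.2099, 0.1601]
tool_rot: [-2.005, -2.418, 0.001]
ft_force: [0.2, 0.1, -2.4]
grip_width: 0.106
```

```bash
python3 look.py 9
```

```text
[0.516  0.2099 0.1601] [[-0.1849, 0.9828, -0.0005], [0.9828, 0.1849, -0.0003], [-0.0002, -0.0005, -1.0]] 0.10578263024958529 [ 0.2  0.1 -2.4]
[[262.8, 98.3], [262.4, 101.4], [261.9, 106.4], [261.8, 107.7]] [[260.3, 107.0], [260.3, 105.7], [260.5, 99.2], [260.5, 96.0]]
[[383.1, 181.1], [381.2, 186.5], [376.7, 199.2], [375.0, 204.1]] [[376.5, 198.5], [378.0, 194.3], [383.0, 180.4], [384.6, 175.8]]
to hinge in tool [ 0.6  1.3 26.1]
```

View pics/c9.png

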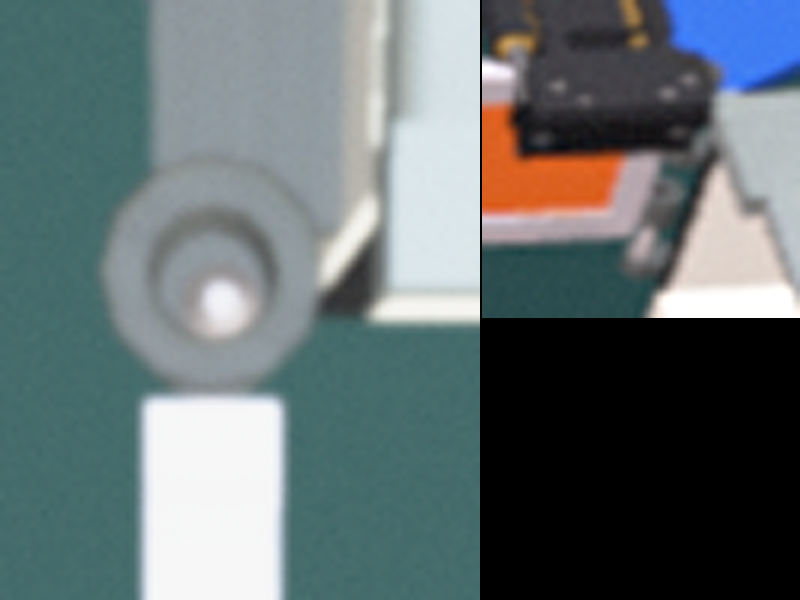

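Call:
move_arm(jaw=[255,255,255,255,255], slide=[[0,0.05,0],[0,0,0.3],[0,0,0.3],[0,0,0.3],[0,0,0]], dr=[[0,0,0],[0,0,0],[0,0,0],[0,0,0],[0,0,0]])

```text
time: 9.7
position: [0.5169, 0.2103, 0.1519]
tool_rot: [2.005, 2.418, 0.001]
ft_force: [0.1, 0.2, -2.5]
grip_width: 0.112
```

```bash
python3 look.py 10
```

```text
[0.5169 0.2103 0.1519] [[-0.185, 0.9827, 0.0007], [0.9827, 0.185, 0.0005], [0.0003, 0.0008, -1.0]] 0.1121436339845772 [ 0.1  0.2 -2.5]
[[261.0, 97.5], [260.8, 100.8], [260.6, 106.1], [260.5, 107.6]] [[260.3, 107.0], [260.3, 105.7], [260.5, 99.2], [260.5, 96.0]]
[[383.1, 181.1], [381.2, 186.5], [376.7, 199.2], [375.0, 204.1]] [[376.1, 200.4], [377.6, 196.3], [382.5, 182.5], [384.1, 177.9]]
to hinge in tool [ 0.4  0.2 17.9]
```

View pics/c10.png

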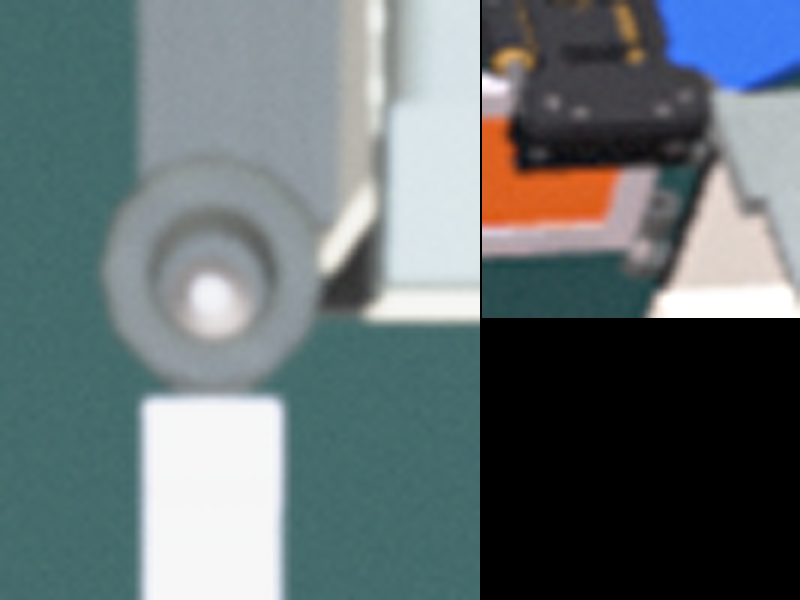

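Call:
move_arm(jaw=[255,255,255,255,255], slide=[[0,-0.02,0.2],[0,0,0.2],[0,0,0.2],[0,0,0.2],[0,0,0]], dr=[[0,0,0],[0,0,0],[0,0,0],[0,0,0],[0,0,0]])

```text
time: 10.3
position: [0.5169, 0.2104, 0.1441]
tool_rot: [2.005, 2.418, 0.002]
ft_force: [-0.1, 0.1, -2.2]
grip_width: 0.111
```

```bash
python3 look.py 11
```

```text
[0.5169 0.2104 0.1441] [[-0.1849, 0.9828, 0.0011], [0.9828, 0.1849, 0.0007], [0.0005, 0.0012, -1.0]] 0.11113445635109569 [-0.1  0.1 -2.2]
[[261.0, 96.3], [260.9, 100.0], [260.6, 105.7], [260.5, 107.3]] [[260.3, 107.0], [260.3, 105.7], [260.5, 99.2], [260.5, 96.0]]
[[383.1, 181.1], [381.2, 186.5], [376.7, 199.2], [375.0, 204.1]] [[375.6, 202.0], [377.0, 197.9], [381.9, 184.2], [383.5, 179.7]]
to hinge in tool [ 0.3  0.1 10.2]
```

View pics/c11.png

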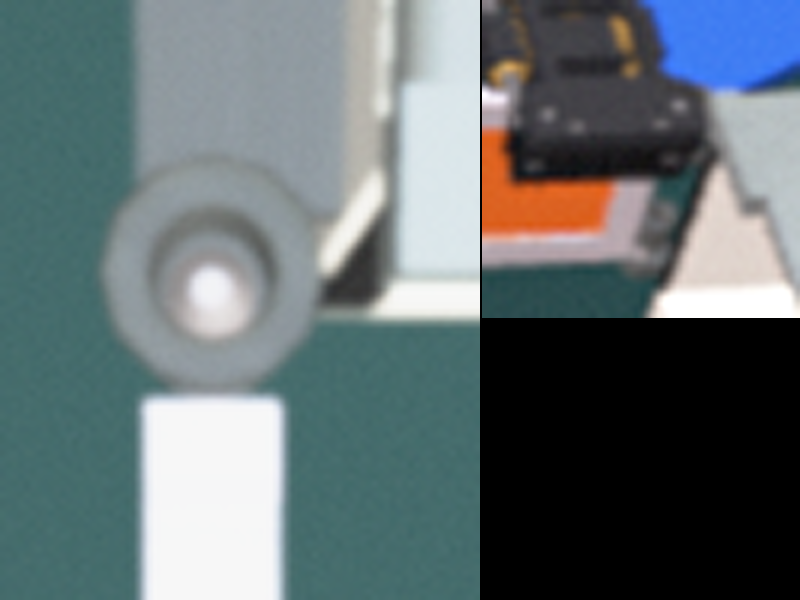

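Call:
move_arm(jaw=[255,255,255,255,255], slide=[[0,0,0.2],[0,0,0.2],[0,0,0.2],[0,0,0.2],[0,0,0]], dr=[[0,0,0],[0,0,0],[0,0,0],[0,0,0],[0,0,0]])

```text
time: 10.9
position: [0.517, 0.2104, 0.1361]
tool_rot: [2.005, 2.418, 0.002]
ft_force: [-0.3, 0.2, -1.4]
grip_width: 0.11
```

Call:
move_arm(jaw=[255,255,255], slide=[[0,0,0.1],[0,0,0.1],[0,0,0]], dr=[[0,0,0],[0,0,0],[0,0,0]])

```text
time: 11.2
position: [0.5171, 0.2104, 0.1344]
tool_rot: [2.005, 2.418, 0.003]
ft_force: [0.1, -0.4, -2.3]
grip_width: 0.114
```

```bash
python3 look.py 12
```

```text
[0.5171 0.2104 0.1344] [[-0.1849, 0.9828, 0.0016], [0.9828, 0.1849, 0.001], [0.0007, 0.0018, -1.0]] 0.11362027325326751 [ 0.1 -0.4 -2.3]
[[260.7, 94.5], [260.5, 98.7], [260.2, 105.0], [260.2, 106.7]] [[260.3, 107.0], [260.3, 105.7], [260.5, 99.2], [260.5, 96.0]]
[[383.1, 181.1], [381.2, 186.5], [376.7, 199.2], [375.0, 204.1]] [[374.9, 204.0], [376.4, 200.0], [381.2, 186.4], [382.7, 181.9]]
to hinge in tool [ 0.3 -0.1  0.5]
```

View pics/c12.png

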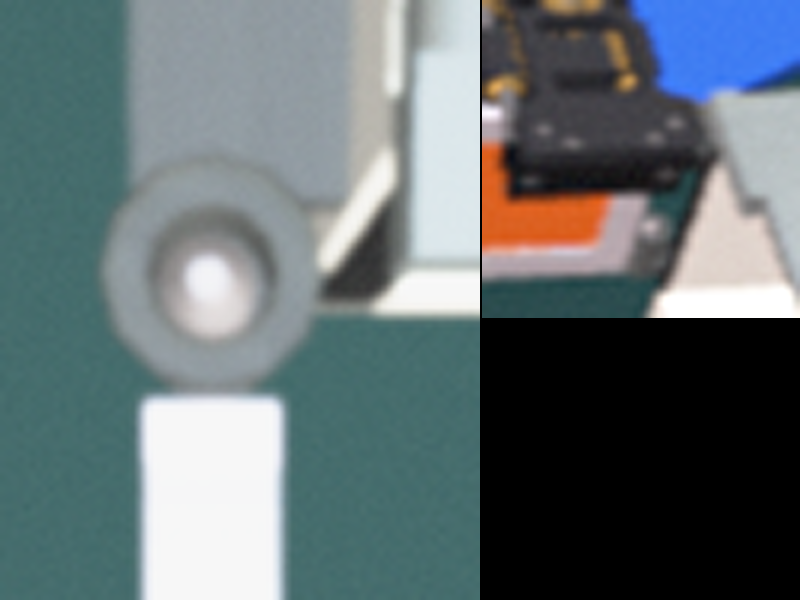

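Call:
move_arm(jaw=[255,255,255], slide=[[0,0,0.1],[0,0,0.1],[0,0,0]], dr=[[0,0,0],[0,0,0],[0,0,0]])

```text
time: 11.6
position: [0.5171, 0.2104, 0.1324]
tool_rot: [2.005, 2.418, 0.003]
ft_force: [-0.1, -1.0, -3.0]
grip_width: 0.11
```

Call:
move_arm(jaw=[255,255,255], slide=[[0,0,0.1],[0,0,0.1],[0,0,0]], dr=[[0,0,0],[0,0,0],[0,0,0]])

```text
time: 11.9
position: [0.5178, 0.2101, 0.1319]
tool_rot: [2.005, 2.417, 0.004]
ft_force: [-1.3, -2.7, 6.0]
grip_width: 0.111
```

Call:
move_arm(jaw=[100,100,100,100,100], slide=[[0,0,0],[0,0,0],[0,0,0],[0,0,0],[0,0,0]], dr=[[0,0,0],[0,0,0],[0,0,0],[0,0,0],[0,0,0]])

```text
time: 12.4
position: [0.5171, 0.2106, 0.1304]
tool_rot: [2.005, 2.418, 0.003]
ft_force: [0.9, -1.0, -0.5]
grip_width: 0.478
```

```bash
python3 look.py 13
```

```text
[0.5171 0.2106 0.1304] [[-0.1852, 0.9827, 0.0016], [0.9827, 0.1852, 0.0011], [0.0008, 0.0018, -1.0]] 0.478412003967814 [ 0.9 -1.  -0.5]
[[260.7, 94.2], [260.5, 98.5], [260.2, 105.0], [260.2, 106.7]] [[260.3, 107.0], [260.3, 105.7], [260.5, 99.2], [260.5, 96.0]]
[[383.1, 181.1], [381.2, 186.5], [376.7, 199.2], [375.0, 204.1]] [[374.7, 204.8], [376.1, 200.8], [380.9, 187.3], [382.5, 182.8]]
to hinge in tool [ 0.1 -0.1 -3.5]
```

View pics/c13.png

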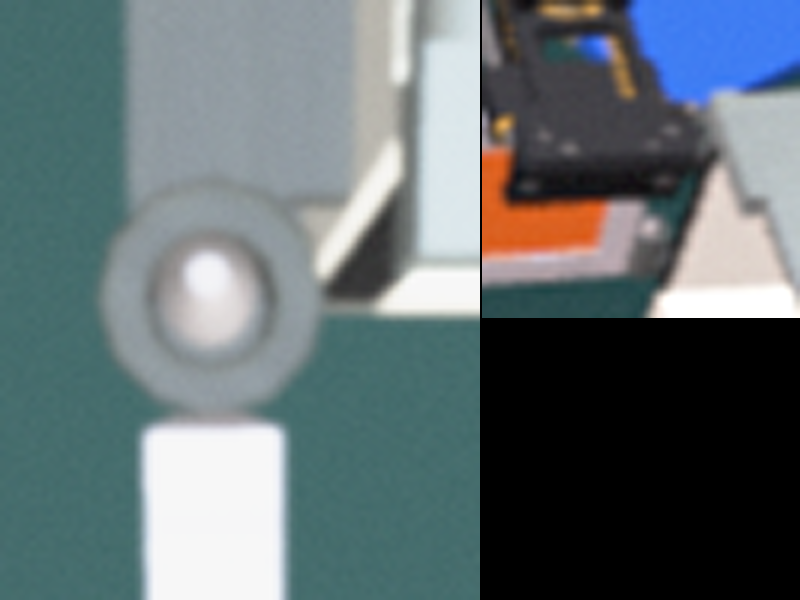

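View pics/w13.png

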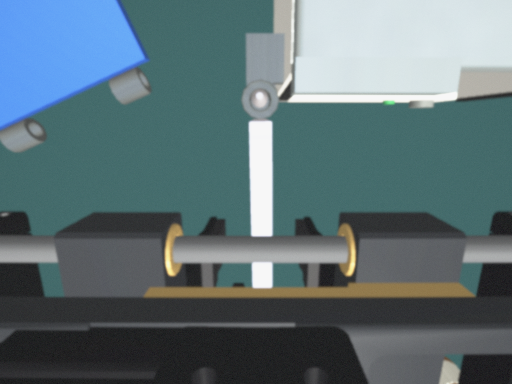

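Call:
move_arm(jaw=[100,100,100,100,100], slide=[[0,0,-1.5],[0,0,-2.0],[0,0,-2.0],[-2.4,-2.0,0],[-2.4,-2.0,0]], dr=[[0,0,0],[0,0,0],[0,0,0],[0,0,0],[0,0,0]], force=20)

```text
time: 13.0
position: [0.4872, 0.1558, 0.1873]
tool_rot: [2.003, 2.418, 0.006]
ft_force: [-0.2, -0.8, 0.2]
grip_width: 0.607
```

Call:
move_arm(jaw=[255,255,255,255,255], slide=[[0,0,0],[0,0,0],[0,0,0],[0,0,0],[0,0,0]], dr=[[0,0,0],[0,0,0],[0,0,0],[0,0,0],[0,0,0]])

```text
time: 13.5
position: [0.4868, 0.1565, 0.1853]
tool_rot: [2.004, 2.419, 0.002]
ft_force: [-0.2, 0.2, 0.1]
grip_width: 0.244
```

```bash
cat > look2.py <<'E'
from h import *
import sys
n=sys.argv[1]
p,r=pose();s=get_state();print(s['time'],p.round(4),'yaw',np.degrees(np.arctan2(r.as_matrix()[1,0],r.as_matrix()[0,0])).round(1),s['grip_width'],s['ft_force'].round(1),s['joint_positions'].round(2))
for c in('wrist','scene','top'):
    T=T_of(c);im,d=get_image(c);save(c[0]+n,im);np.savez(c[0]+n+'.npz',im=im,d=d,T=T,p=p,r=r.as_matrix())
    if c=='wrist': a=cv2.resize(im,(480,360));X=cloud(c,d,T)
    elif c=='scene': b=cv2.resize(im[150:270,310:470],(480,360)[:2] if 0 else (320,240),interpolation=cv2.INTER_CUBIC)
    else: e=cv2.resize(im[130:235,60:200],(320,240),interpolation=cv2.INTER_CUBIC)
o=np.zeros((480,800,3),np.uint8);o[:360,:480]=a;o[:240,480:]=b;o[240:,480:]=e;save('c'+n,o)
v=np.array([-.1855,.9826]);u=np.array([.9826,.1855]);h=np.array([.5022,.2867])
print('TCP u,v mm',((p[:2]-h)@u*1000).round(1),((p[:2]-h)@v*1000).round(1))
E
python3 look2.py 14
```

```text
13.5 [0.4868 0.1565 0.1853] yaw 100.7 0.24350478616821045 [-0.2  0.2  0.1] [-0.84  0.04  0.49  1.86 -0.02  1.25 -0.15]
TCP u,v mm -39.3 -125.1
```

View pics/c14.png

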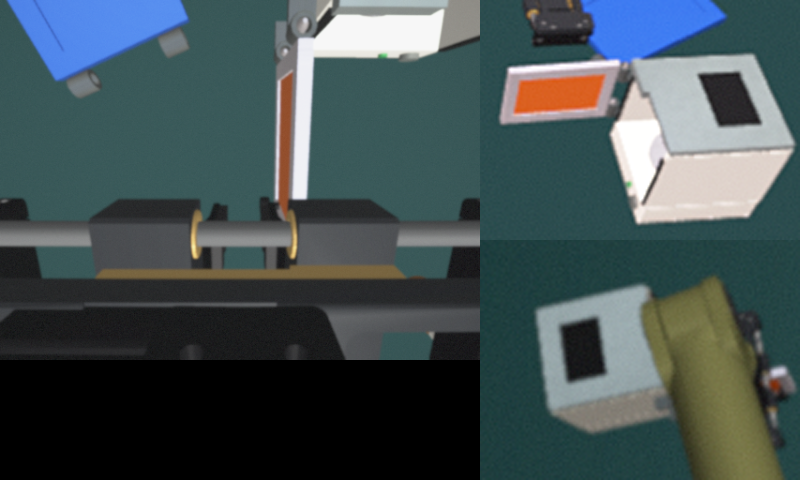

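```bash
python3 - <<'E'
from h import *
z=np.load('w14.npz');X=cloud('wrist',z['d'],z['T']);h=np.array([.5022,.2867])
d=np.linalg.norm(X[...,:2]-h,axis=2)
m=(d<.009)&(d>.0055)&(X[...,2]>.1)&(X[...,2]<.18);print('ring z',np.percentile(X[m][:,2],[10,50,90]).round(4),m.sum())
v=np.array([-.1855,.9826]);u=np.array([.9826,.1855]);U=(X[...,:2]-h)@u;V=(X[...,:2]-h)@v
for a,b in((-.04,-.02),(-.07,-.05),(-.1,-.08)):
    m=(V>a)&(V<b)&(abs(U)<.02)&(X[...,2]>.148)&(X[...,2]<.175);print(a,np.median(X[m][:,2]).round(4) if m.any() else None,np.median(U[m])*1000)
E
```

```text
ring z [0.1377 0.1508 0.1518] 336
-0.04 0.1582 -1.078619754917373
-0.07 0.1576 -0.6511531018595863
-0.1 0.1569 -0.23818276792712448
```

Call:
move_arm(jaw=[255,255,255,255,255], slide=[[0,0,1.5],[0,0,1.5],[0,0,1.5],[0,0,0.5],[0,0,0]], dr=[[0,0,0],[0,0,0],[0,0,0],[0,0,0],[0,0,0]])

```text
time: 14.15
position: [0.4863, 0.1557, 0.1348]
tool_rot: [2.005, 2.418, 0.0]
ft_force: [0.3, -0.1, 0.4]
grip_width: 0.001
```

```bash
python3 - <<'E'
import numpy as np
prev=np.array([-40,-126.]);
def C(t,rho=125,a=15,b=9.5):
    t=np.radians(t);s=a*np.sin(t)+b*np.cos(t)
    return rho*np.array([np.cos(t),-np.sin(t)])+(5+s)*np.array([-np.sin(t),-np.cos(t)])
for t in [90,82,74,66,58,50,42,34,27,20,14,9,5,2,0]:
    c=C(t);d=c-prev;print(t,c.round(1),'slide x,y cm',(d[1]/10).round(2),(d[0]/10).round(2));prev=c
E
```

```text
90 [ -20. -125.] slide x,y cm 0.1 2.0
82 [  -3.6 -126.7] slide x,y cm -0.17 1.64
74 [  13.3 -126.2] slide x,y cm 0.05 1.68
66 [  30.2 -123.4] slide x,y cm 0.29 1.7
58 [  46.9 -118.1] slide x,y cm 0.53 1.67
50 [  63.  -110.3] slide x,y cm 0.78 1.61
42 [  78.1 -100.1] slide x,y cm 1.02 1.51
34 [ 91.7 -87.5] slide x,y cm 1.25 1.36
27 [102.2 -74.8] slide x,y cm 1.27 1.04
20 [110.9 -60.7] slide x,y cm 1.42 0.88
14 [117.  -47.6] slide x,y cm 1.31 0.6
9 [120.8 -36.1] slide x,y cm 1.15 0.39
5 [123.1 -26.6] slide x,y cm 0.95 0.23
2 [124.4 -19.4] slide x,y cm 0.72 0.12
0 [125.  -14.5] slide x,y cm 0.49 0.06
```

Call:
move_arm(jaw=[255,255,255,255,255], slide=[[0.05,1.0,0],[0.05,1.0,0],[-0.1,0.8,0],[-0.1,0.8,0],[0,0.8,0]], dr=[[0,0,0],[0,0,0],[0,0,0],[0,0,0],[0,0,0]])

```text
time: 14.65
position: [0.5311, 0.1629, 0.1356]
tool_rot: [2.005, 2.417, 0.003]
ft_force: [-0.3, -0.1, 1.1]
grip_width: 0.002
```

Call:
move_arm(jaw=[255,255,255,255,255], slide=[[0,0.9,0],[0.15,0.85,0],[0.15,0.85,0],[0.25,0.85,0],[0.3,0.8,0]], dr=[[0,0,0],[0,0,0],[0,0,0],[0,0,0],[0,0,0]])

```text
time: 15.15
position: [0.571, 0.1796, 0.1355]
tool_rot: [2.005, 2.418, 0.003]
ft_force: [0.2, -0.8, -0.4]
grip_width: 0.002
```

```bash
python3 look2.py 15
```

```text
15.15 [0.571  0.1796 0.1355] yaw 100.7 0.001848273044986333 [ 0.2 -0.8 -0.4] [-0.77  0.29  0.51  1.71 -0.15  1.18 -0.04]
TCP u,v mm 47.8 -118.0
```

View pics/c15.png

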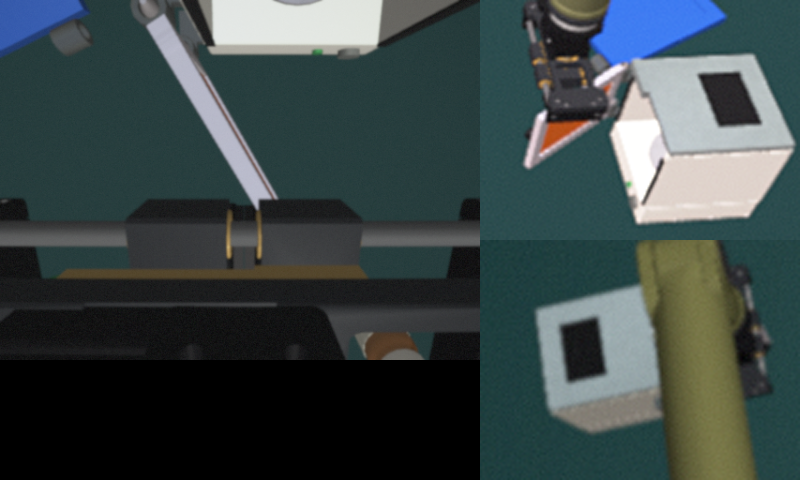

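Call:
move_arm(jaw=[255,255,255,255,255], slide=[[0.4,0.8,0],[0.4,0.8,0],[0.5,0.75,0],[0.5,0.75,0],[0.6,0.7,0]], dr=[[0,0,0],[0,0,0],[0,0,0],[0,0,0],[0,0,0]])

```text
time: 15.8
position: [0.6039, 0.2105, 0.1356]
tool_rot: [2.005, 2.418, 0.003]
ft_force: [0.1, -0.1, 0.2]
grip_width: 0.006
```

Call:
move_arm(jaw=[255,255,255,255,255], slide=[[0.65,0.65,0],[0.65,0.5,0],[0.65,0.5,0],[0.7,0.45,0],[0.7,0.4,0]], dr=[[0,0,0],[0,0,0],[0,0,0],[0,0,0],[0,0,0]])

```text
time: 16.3
position: [0.6218, 0.2481, 0.1357]
tool_rot: [2.005, 2.418, 0.003]
ft_force: [0.0, -0.4, 0.3]
grip_width: 0.006
```

```bash
python3 look2.py 16
```

```text
16.3 [0.6218 0.2481 0.1357] yaw 100.7 0.006250600774766205 [ 0.  -0.4  0.3] [-0.78  0.44  0.48  1.52 -0.21  1.23 -0.09]
TCP u,v mm 110.4 -60.1
```

View pics/c16.png

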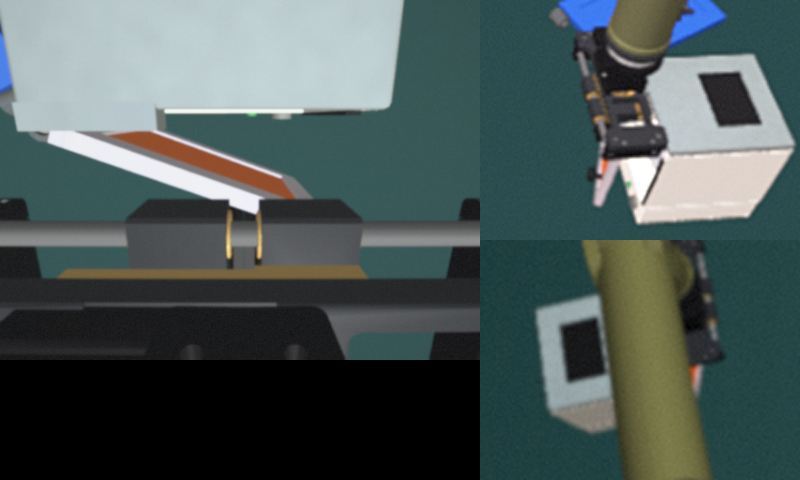

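Call:
move_arm(jaw=[255,255,255,255,255], slide=[[0.65,0.3,0],[0.65,0.3,0],[0.6,0.2,0],[0.6,0.2,0],[0.5,0.1,0]], dr=[[0,0,0],[0,0,0],[0,0,0],[0,0,0],[0,0,0]])

```text
time: 16.95
position: [0.6269, 0.2798, 0.1358]
tool_rot: [2.005, 2.418, 0.003]
ft_force: [-0.0, -0.8, 0.1]
grip_width: 0.004
```

Call:
move_arm(jaw=[255,255,255,255], slide=[[0.5,0.1,0],[0.35,0.1,0],[0.35,0,0],[0,0,0]], dr=[[0,0,0],[0,0,0],[0,0,0],[0,0,0]])

```text
time: 17.35
position: [0.6264, 0.2919, 0.1358]
tool_rot: [2.004, 2.419, 0.003]
ft_force: [0.6, 0.2, -0.2]
grip_width: 0.005
```

```bash
python3 look2.py 17
```

```text
17.35 [0.6264 0.2919 0.1358] yaw 100.7 0.005224809545878535 [ 0.6  0.2 -0.2] [-0.81  0.48  0.46  1.46 -0.22  1.25 -0.14]
TCP u,v mm 123.0 -18.0
```

View pics/c17.png

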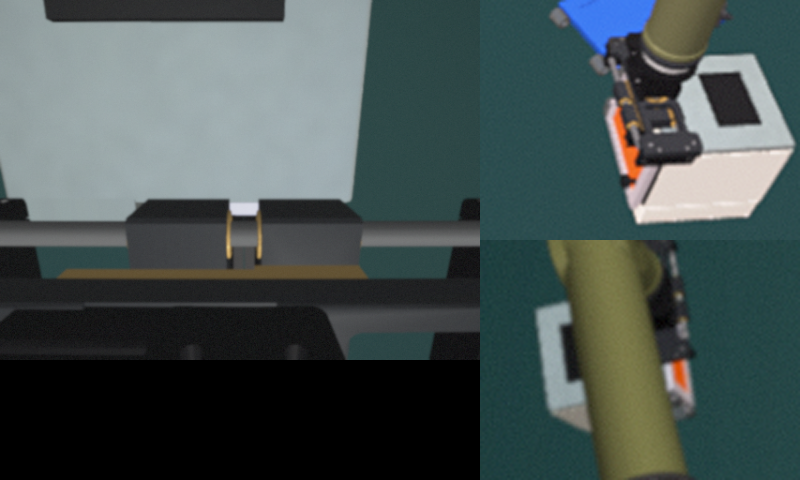

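Call:
move_arm(jaw=[255,255,255,255], slide=[[0.1,0,0],[0.1,0,0],[0.1,0,0],[0,0,0]], dr=[[0,0,0],[0,0,0],[0,0,0],[0,0,0]])

```text
time: 17.9
position: [0.6262, 0.2939, 0.1359]
tool_rot: [2.005, 2.417, 0.003]
ft_force: [0.2, -0.4, -0.8]
grip_width: 0.008
```

Call:
move_arm(jaw=[255,255,255], slide=[[0.1,0,0],[0.1,0,0],[0,0,0]], dr=[[0,0,0],[0,0,0],[0,0,0]])

```text
time: 18.2
position: [0.6262, 0.294, 0.1358]
tool_rot: [2.006, 2.415, 0.0]
ft_force: [0.6, -6.1, 1.9]
grip_width: 0.002
```

Call:
move_arm(jaw=[255,255], slide=[[0.1,0,0],[0,0,0]], dr=[[0,0,0],[0,0,0]])

```text
time: 18.4
position: [0.6261, 0.2941, 0.1357]
tool_rot: [2.006, 2.414, -0.001]
ft_force: [0.1, -6.8, 0.6]
grip_width: 0.008
```

Call:
move_arm(jaw=[255,255,255,255,255], slide=[[-0.8,0,0],[-2.0,0,0],[-3.5,0,0],[-4,0,-1],[-4,0,-2]], dr=[[0,0,0],[0,0,0],[0,0,0],[0,0,0],[0,0,0]])

```text
time: 18.9
position: [0.6508, 0.1546, 0.1642]
tool_rot: [-2.004, -2.418, 0.0]
ft_force: [0.6, -0.6, 1.0]
grip_width: 0.004
```

```bash
python3 look2.py 18
```

```text
18.9 [0.6508 0.1546 0.1642] yaw 100.7 0.004417087140120398 [ 0.6 -0.6  1. ] [-0.66  0.42  0.51  1.49 -0.21  1.28  0.06]
TCP u,v mm 121.5 -157.3
```

View pics/c18.png

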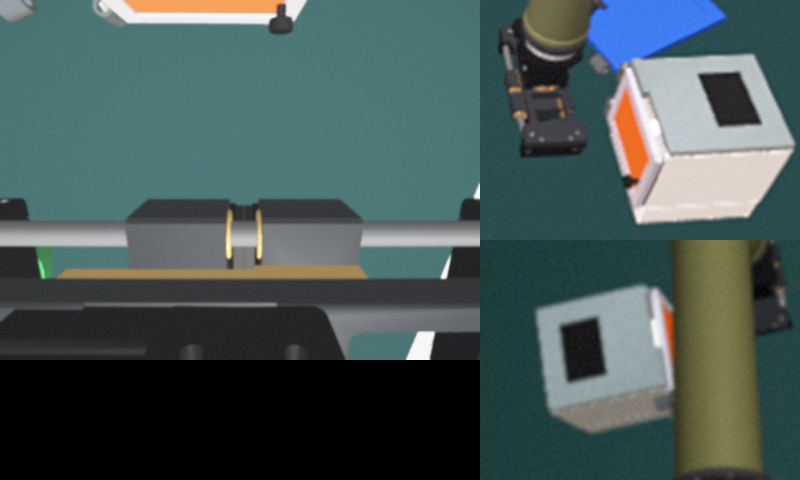

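Call:
move_arm(jaw=[255,255,255,255,255], slide=[[0,-1.0,-4.0],[0,-1.0,-4.0],[1.5,-1.0,-4.0],[1.5,0,-1.5],[0,0,0]], dr=[[0,0,0],[0,0,0],[0,0,0],[0,0,0],[0,0,0]])

```text
time: 19.55
position: [0.6168, 0.1848, 0.3031]
tool_rot: [1.998, 2.424, 0.013]
ft_force: [0.0, 1.6, 0.1]
grip_width: 0.006
```

```bash
python3 look2.py 19; python3 - <<'E'
from h import *
z=np.load('w19.npz');X=cloud('wrist',z['d'],z['T']);im=z['im']
save('w19c',cv2.resize(im[0:110,150:420],(800,326),interpolation=cv2.INTER_CUBIC))
h=np.array([.5022,.2867]);v=np.array([-.1855,.9826]);u=np.array([.9826,.1855]);U=(X[...,:2]-h)@u*1000;V=(X[...,:2]-h)@v*1000;Z=X[...,2]*1000
for a in range(15,175,15):
    m=(abs(U-a)<4)&(V<8)&(V>-40)&(Z>50)&(Z<150);t=(abs(U-a)<4)&(V<20)&(V>-40)&(Z>152)&(Z<166)
    r=(abs(U-a)<4)&(Z>172)&(Z<192)
    f=lambda q,p: (np.percentile(q,p).round(1) if len(q)>3 else None)
    print(a,'faceV',f(V[m],50),m.sum(),'topV',f(V[t],10),f(V[t],90),'topZ',f(Z[t],50),'roofVmin',f(V[r],2))
E
```

```text
19.55 [0.6168 0.1848 0.3031] yaw 101.0 0.006298418500706511 [0.  1.6 0.1] [-0.73  0.3   0.52  1.36 -0.15  1.51 -0.03]
TCP u,v mm 93.7 -121.4
15 faceV -5.3 90 topV -5.2 -0.7 topZ 158.4 roofVmin -1.4
30 faceV -3.5 84 topV -5.2 -0.7 topZ 158.2 roofVmin -1.6
45 faceV -3.5 88 topV -5.2 -0.4 topZ 157.7 roofVmin -1.6
60 faceV -3.5 85 topV -5.2 -0.4 topZ 157.6 roofVmin -1.5
75 faceV -3.5 86 topV -4.8 3.6 topZ 157.2 roofVmin 4.4
90 faceV -3.5 86 topV -4.7 3.8 topZ 156.8 roofVmin 7.4
105 faceV -3.5 82 topV -4.7 3.2 topZ 156.6 roofVmin 7.4
120 faceV -3.5 85 topV -4.6 3.3 topZ 156.2 roofVmin 7.4
135 faceV -3.5 83 topV -5.0 3.5 topZ 155.6 roofVmin 7.4
150 faceV -8.2 198 topV -4.9 3.6 topZ 155.2 roofVmin 7.3
165 faceV -5.4 87 topV -4.7 7.4 topZ 154.9 roofVmin 7.5
```

View pics/w19c.png

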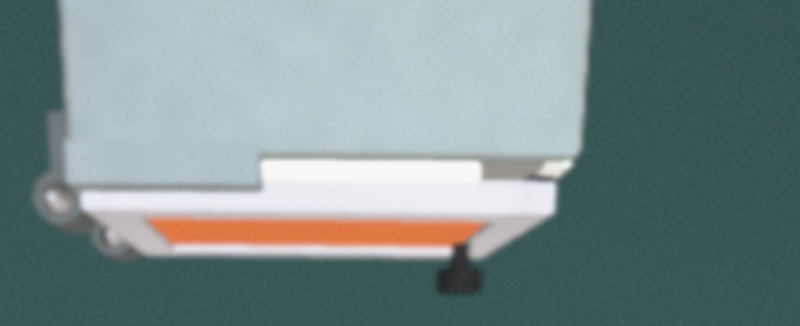

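View pics/s19.png

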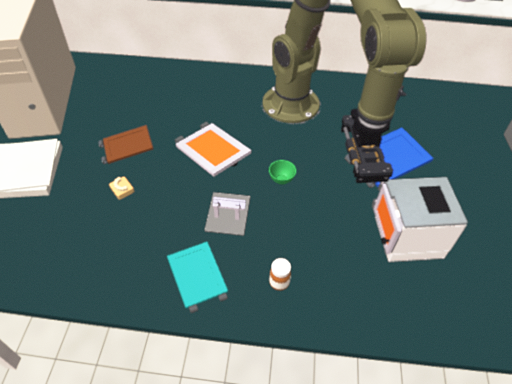

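```bash
python3 - <<'E'
from h import *
print(close_job())
E
```

```text
the job is handed in; nothing more can be done
None
```

I took the smaller amber door out of the rack and lowered both hinge knuckles onto the pins with the door about 90° open. I then pushed it shut with closed fingers on the outer face and backed the arm clear. The job was handed in at about 20 s; no verdict was reported.

**Hinge seat:** While I was lowering the door, the force changed from about -2.5 N (the door's weight) to +6 N as it met the shoulders. Afterwards the top of the upper knuckle measured about 151 mm high, against 152 mm expected.

**Door shut:** The door's outer face is parallel to the box front, constant to about 0.5 mm across its width. The door's mid-plane is about 8 mm off the front, as specified. Its top edge drops about 3.5 mm towards the free side, within the 3–5 mm sag you gave. It stopped against the box at about 7 N.

**Other things:** In the last scene picture the bowl, jar and cast stand where they were, and the arm touches nothing.

**Disagreements:** The moves and measured poses differed by a few millimetres at times, and the top camera put the door about 4 mm higher than the wrist camera did. I went by the wrist camera, and no check failed.

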